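# Gauge the bored sleeves and sort them

## Task

Take the protective cap off the gauge pin and set it aside, then try the steel sleeves on the pin one after another, from the robot's left end of the row to its right, sliding each down over the pin as far as it goes of itself. Put every sleeve that goes fully home on the gauge's base over the shaft of the storage spindle, and every one that stops at the shoulder into the plywood reject tray; when all are sorted, put the cap back fully over the pin. Leave the other tools on the bench alone.

Things in the scene. Friction and masses are not known exactly. Their poses are not given: they have to be found in the camera images.
- gauge: Fixed stepped steel gauge pin, upright on a dark round base (54 mm dia, 12 mm high). Above the base: the gauging diameter 18 mm, 26 mm long, ending in a flat shoulder at z=38 mm; above that a thinner nose 13.5 mm dia with a tapered tip, top at z=62 mm. Origin: centre of the base's underside on the bench; z up. At the start the cap covers the pin.
- gauge_home (a point): Point on the gauge pin's axis at the top face of its base (12 mm above the bench). A sleeve that fits comes down to here; one that does not fit stops with its underside on the shoulder, 26 mm higher.
- cap: Loose black plastic protective cap, closed top, open bottom: outside 32 mm dia, 56 mm tall, inside 25 mm dia and 50 mm deep. Origin: centre of its open lower rim; z up. Stands over the gauge pin on the gauge's base at the start, about 7 mm of play in all.
- spindle: Fixed storage spindle: a round plywood base (68 mm dia, 10 mm high) with an upright aluminium shaft 14 mm dia, tapered tip, top at z=94 mm; takes four sleeves stacked. Origin: centre of the base's underside on the bench; z up.
- bin: Fixed open plywood reject tray, 140 (its x) x 200 (its y) x 40 mm high, walls 5 mm, floor 5 mm thick. Origin: centre of its underside on the bench.
- sleeve_1p: Plain steel sleeve, 36 mm outside dia, 20 mm tall, 60 g, through bore 20.5 mm (fits the gauge) or 16.5 mm (does not): unknown until tried. First of four places, 70 mm apart, from the robot's left (+y) on the thin mat; one of sleeve_1p, sleeve_1q is there, the other is None. Origin: centre of its lower end; z along the bore.
- sleeve_1q: Plain steel sleeve, 36 mm outside dia, 20 mm tall, 60 g, through bore 20.5 mm (fits the gauge) or 16.5 mm (does not): unknown until tried. First of four places, 70 mm apart, from the robot's left (+y) on the thin mat; one of sleeve_1p, sleeve_1q is there, the other is None. Origin: centre of its lower end; z along the bore.
- sleeve_2p: Plain steel sleeve, 36 mm outside dia, 20 mm tall, 60 g, through bore 20.5 mm (fits the gauge) or 16.5 mm (does not): unknown until tried. Second of four places, 70 mm apart, from the robot's left (+y) on the thin mat; one of sleeve_2p, sleeve_2q is there, the other is None. Origin: centre of its lower end; z along the bore.
- sleeve_2q: Plain steel sleeve, 36 mm outside dia, 20 mm tall, 60 g, through bore 20.5 mm (fits the gauge) or 16.5 mm (does not): unknown until tried. Second of four places, 70 mm apart, from the robot's left (+y) on the thin mat; one of sleeve_2p, sleeve_2q is there, the other is None. Origin: centre of its lower end; z along the bore.
- sleeve_3p: Plain steel sleeve, 36 mm outside dia, 20 mm tall, 60 g, through bore 20.5 mm (fits the gauge) or 16.5 mm (does not): unknown until tried. Third of four places, 70 mm apart, from the robot's left (+y) on the thin mat; one of sleeve_3p, sleeve_3q or neither is there, the other is None. Origin: centre of its lower end; z along the bore.
- sleeve_3q: Plain steel sleeve, 36 mm outside dia, 20 mm tall, 60 g, through bore 20.5 mm (fits the gauge) or 16.5 mm (does not): unknown until tried. Third of four places, 70 mm apart, from the robot's left (+y) on the thin mat; one of sleeve_3p, sleeve_3q or neither is there, the other is None. Origin: centre of its lower end; z along the bore.
- sleeve_4p: Plain steel sleeve, 36 mm outside dia, 20 mm tall, 60 g, through bore 20.5 mm (fits the gauge) or 16.5 mm (does not): unknown until tried. Fourth of four places, 70 mm apart, from the robot's left (+y) on the thin mat; one of sleeve_4p, sleeve_4q or neither is there, the other is None. Origin: centre of its lower end; z along the bore.
- sleeve_4q: Plain steel sleeve, 36 mm outside dia, 20 mm tall, 60 g, through bore 20.5 mm (fits the gauge) or 16.5 mm (does not): unknown until tried. Fourth of four places, 70 mm apart, from the robot's left (+y) on the thin mat; one of sleeve_4p, sleeve_4q or neither is there, the other is None. Origin: centre of its lower end; z along the bore.
- screwdriver: Bystander: screwdriver lying on the bench; leave alone. Origin on its underside (hand tools: on their axis).
- tape_roll: Bystander: roll of tape lying flat, 90 mm dia, 24 mm high; leave alone. Origin on its underside (hand tools: on their axis).
- offcut: Bystander: wood offcut 50 x 100 x 18 mm; leave alone. Origin on its underside (hand tools: on their axis).
- wrench: Bystander: steel wrench lying on the bench; leave alone. Origin on its underside (hand tools: on their axis).
Things that resemble listed ones, but are neither listed nor needed, are in the scene too. Leave any pink or turquoise look-alike of the sleeve_4p alone.

How it is judged:
By the outcome, as a careful person would: the job done as asked, in the order asked, and still so for the second after the job is handed in, with the robot touching nothing.
Of sleeve_1p, sleeve_1q only 1 to 1 are there at a start; the rules pass over those that are not, and their reading is None.
Of sleeve_2p, sleeve_2q only 1 to 1 are there at a start; the rules pass over those that are not, and their reading is None.
Of sleeve_3p, sleeve_3q only 1 to 1 are there at a start; the rules pass over those that are not, and their reading is None.
Of sleeve_4p, sleeve_4q only 1 to 1 are there at a start; the rules pass over those that are not, and their reading is None.
Of sleeve_3p, sleeve_3q, sleeve_4p, sleeve_4q only 2 to 4 are there at a start; the rules pass over those that are not, and their reading is None.
At some moment in a run one of sleeve_1p, sleeve_1q, sleeve_2p, sleeve_2q, sleeve_3p, sleeve_3q, sleeve_4p, sleeve_4q may be knocked a few centimetres aside while the robot is not near it.
It also fails if it takes over 210 s, if anything falls off the work surface, if the arm or the gripper's body presses on something with over 40 N, if the wrist force passes 120 N, or if a joint passes its speed limit or range.

## Robot

A 6-joint arm with a two-finger parallel gripper is mounted at the origin on the work surface. World frame = base frame: x ahead of the robot, y to its left, z up, the work surface at z = 0. Lengths are in m, angles in degrees, forces in N, time in s.
With the tool pointing down it reaches from about 0.25 to 0.725 m from the base axis. Payload 9.7 kg.
Tool frame: the origin (TCP) lies on the centre line of the jaws, within the pads' length; the fingertips stand 22 mm ahead of it and the grasp point (between the pads) lies 3 mm ahead of it; z points along the fingers, y is the direction in which the jaws open and shut (so a half turn about z gives the same grasp; the last joint's range is limited). The gripper opens to 85 mm and grips with 20 to 120 N. Pads are 22 mm wide; open, the fingers measure 114 mm over their backs; the gripper's body (76 mm by 85 mm) begins 54 mm behind the grasp point. The pads swing forward as they close: fully open they stand 13 mm farther back than shut.
Start: joints at [0, 4.979, 10.078, 95.1, 0, 90], TCP at [0.55, -0, 0.253] pointing down, gripper open.
Joint ranges: [-179.16, 179.16], [-48.56, 103.87], [-65.8, 70.77], [-126.05, 130.52], [-82.76, 87.17], [-180, 180]. Speed limits (degrees/s): [127.2, 127.2, 147.25, 180, 180, 180].

## Interface

Orientations are given as [roll, pitch, yaw] about the fixed x, y, z axes, in that order (R = Rz(yaw) Ry(pitch) Rx(roll)).
In Python, from workcell import get_obs, camera, camera_params, job_done gives the robot as it stands.
- The arm moves only by the tool servo_tool, never from a script. Its argument "steps" is a list of rows, each an object of numbers: "x", "y", "z": the shift along the world's x, y, z in mm; "yaw": the turn about the world's z in degrees. A call has 1 to 12 rows; each row is the pose to reach, as a shift and turn from the pose measured when the call began; what a row does not reach only later rows make up. A row lasts 1/8 s, in which the tool goes at most 62.5 mm and 10.7 degrees, less where a joint would pass 70% of its speed; a pose out of reach is approached as far as the arm can. A call with a gripper value outside its range is refused whole. "grip" is the finger opening in mm, from 0 to 85.4, set as the call begins (left out, the last holds). The fingers move at their own pace and stop on an object; "grip_force" is the grip in N (left out, the last holds). Time passes only in rows, so rows that repeat a pose let the fingers close. It gives the time, the measured TCP pose, the force and the opening at its end, in the units of the state.
- get_obs(): the state, without advancing time (a new reading comes with each control period).
- camera(name): name is "scene" or "side" or "wrist"; returns (picture, depth): 384x512x3 uint8, red, green, blue; 384x512 float32, m along the optical axis (not along the pixel's ray), 0 where there is no reading.
- camera_params(name): a dict with "intrinsics" (3x3 intrinsics, pixels), "rvec" (rotation vector, rad) and "tvec" (3), from world to camera coordinates, as OpenCV has them; the wrist camera has in their place "hand_eye" (4x4, takes a point from camera to tool coordinates, whose origin is the TCP and whose axes are the flange's). Camera axes: x right, y down, z forward; pixel columns grow to the right and rows downward; lengths in m; the calibration is good to about 2 mm. A picture is of the moment at which its call begins: read the wrist's pose just before it. camera_params takes no time and is no camera call.
- job_done(): hands the job in, once; it reports no verdict.
The state is a dict: "time": time; "q": joint angles; "qd": joint speeds; "joint_efforts": joint torques, N m; "ee_pos": TCP position; "tcp_rot": TCP orientation; "wrist_force": force on the tool from outside, world axes, zero at the start; "torque": the same for the moment, N m; "opening": finger opening in m.
Only numpy, scipy, OpenCV 4.12 (cv2) and the standard library are available. Lean on these libraries where they do the work, as an engineer would, in place of code of your own. Each camera call takes 0.05 s, during which the arm holds its last target.

## Working session

There is one attempt and no reset: what is moved stays moved. The work goes in short steps, Python scripts to look and compute and a tool call to move; the robot and the scene stay as the last step left them, time stands still between calls to the robot, and variables do not carry over. Pictures are saved under pics/ and viewed, and the job is handed in when it is done.

Besides the shell and the picture viewer there is one more tool, called by a JSON object that holds its "api" and its "payload", one argument or row to a line. servo_tool: Moves the arm, as the interface text tells. Its arguments: {"type":"object","properties":{"steps":{"type":"array"},"grip":{"type":"number"},"grip_force":{"type":"number"}},"required":["steps"]}

```bash
ls; mkdir -p pics; cat > h.py <<'E'
import numpy as np, cv2
from workcell import get_obs, camera, camera_params, job_done
from scipy.spatial.transform import Rotation as R
def snap(n,f):
    o=get_obs(); im,d=camera(n); cv2.imwrite('pics/'+f+'.png',im[:,:,::-1]); np.savez('pics/'+f+'.npz',im=im,d=d,pos=o['ee_pos'],rot=o['tcp_rot']); return im,d,o
def pose(n,o=None):
    p=camera_params(n);K=np.array(p['intrinsics'])
    if n=='wrist':
        T=np.eye(4);T[:3,:3]=R.from_euler('xyz',o['tcp_rot'],degrees=True).as_matrix();T[:3,3]=o['ee_pos'];T=T@np.array(p['hand_eye']);return K,T
    r=cv2.Rodrigues(np.array(p['rvec'],float))[0];T=np.eye(4);T[:3,:3]=r.T;T[:3,3]=-r.T@np.array(p['tvec'],float).ravel();return K,T
def ray(K,T,u,v,z):
    d=T[:3,:3]@np.linalg.solve(K,[u,v,1.]);c=T[:3,3];return c+d*(z-c[2])/d[2]
def cloud(K,T,d):
    v,u=np.indices(d.shape);P=np.stack([(u-K[0,2])/K[0,0]*d,(v-K[1,2])/K[1,1]*d,d],-1);W=P@T[:3,:3].T+T[:3,3];W[d==0]=np.nan;return W
def proj(K,T,p):
    c=T[:3,:3].T@(np.array(p)-T[:3,3]);q=K@c;return q[:2]/q[2]
E
python3 - <<'E'
from h import *
print(get_obs())
for n in['scene','side','wrist']:
    im,d,o=snap(n,n+'0'); K,T=pose(n,o);print(n,K.round(1).tolist(),T.round(3).tolist())
E
```

```text
pics
{'time': 0.0, 'q': array([-6.04027486e-04,  5.01229201e+00,  1.00352165e+01,  9.50985822e+01,
        1.13855773e-04,  8.99986409e+01]), 'qd': array([0.08491334, 0.01821848, 0.03322334, 0.03668679, 0.07099415,
       0.06135947]), 'joint_efforts': array([ 7.68234549e-04, -5.20392072e+01,  4.64802504e+01,  1.63646933e-02,
        2.23589603e-05, -6.77332673e-05]), 'ee_pos': array([ 5.49813046e-01, -5.27365412e-06,  2.52578432e-01]), 'tcp_rot': array([-1.79924342e+02, -1.15650308e-04,  9.00007549e+01]), 'wrist_force': array([-0.61679224, -0.05922347,  0.61725383]), 'torque': array([-0.00792707,  0.00708071,  0.02021678]), 'opening': 0.08558564057725826}
scene [[422.5, 0.0, 255.8], [0.0, 422.5, 187.7], [0.0, 0.0, 1.0]] [[0.515, 0.479, -0.711, 1.365], [0.857, -0.278, 0.434, -0.47], [0.01, -0.833, -0.553, 0.652], [0.0, 0.0, 0.0, 1.0]]
side [[480.2, 0.0, 248.9], [0.0, 480.2, 191.2], [0.0, 0.0, 1.0]] [[-0.894, -0.273, 0.356, 0.229], [-0.448, 0.563, -0.694, 0.744], [-0.011, -0.78, -0.625, 0.735], [0.0, 0.0, 0.0, 1.0]]
wrist [[307.8, 0.0, 251.3], [0.0, 307.8, 191.6], [0.0, 0.0, 1.0]] [[1.0, 0.001, -0.001, 0.55], [0.001, -0.948, -0.319, 0.081], [-0.001, 0.319, -0.948, 0.374], [0.0, 0.0, 0.0, 1.0]]
```

View pics/scene0.png

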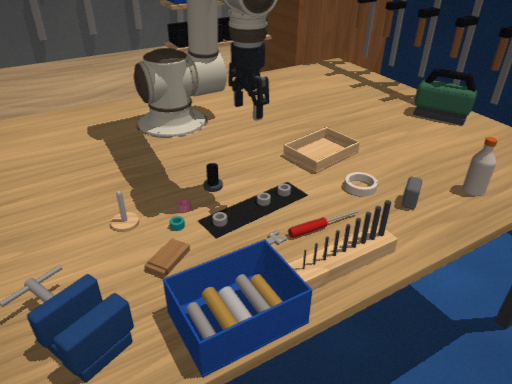

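View pics/side0.png

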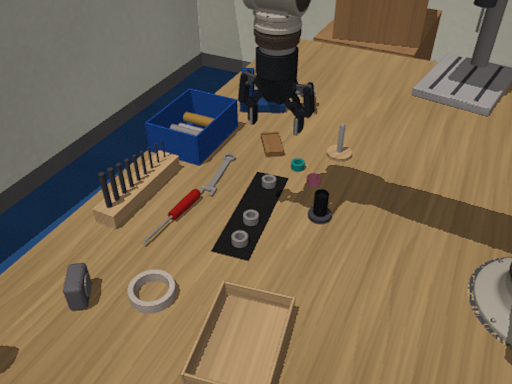

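View pics/wrist0.png

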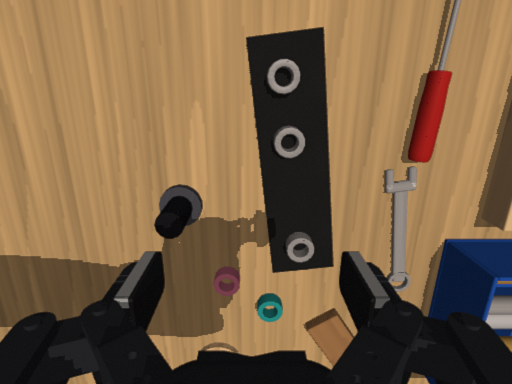

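The three grey sleeves on the mat are at wrist px (283,76), (290,142) and (300,248), left to right. Pink (227,280) and turquoise (269,307) are the look-alikes to leave alone. The capped gauge is at (178,208).

```bash
python3 - <<'E'
from h import *
for n in['scene','side','wrist']:
    f=np.load(f'pics/{n}0.npz');im,d=f['im'],f['d'];o=dict(ee_pos=f['pos'],tcp_rot=f['rot']);K,T=pose(n,o)
    W=cloud(K,T,d);g=im.astype(int);sat=g.max(2)-g.min(2)
    roi=(W[...,0]>.3)&(W[...,0]<.75)&(abs(W[...,1])<.4)
    ms={'sleevetop':roi&(sat<35)&(g.min(2)>90)&(W[...,2]>.014)&(W[...,2]<.030),
        'cap':roi&(g.max(2)<70)&(W[...,2]>.062)&(W[...,2]<.075),
        'gbase':roi&(g.max(2)<110)&(W[...,2]>.008)&(W[...,2]<.016),
        'shaft':roi&(sat<35)&(W[...,2]>.03)&(W[...,2]<.1)&(g.min(2)>90)}
    for k,m in ms.items():
        c,l,s,ce=cv2.connectedComponentsWithStats(m.astype(np.uint8))
        for i in range(1,c):
            if s[i,4]>25:
                w=W[l==i];print(n,k,s[i,4],ce[i].round(),'mean',w.mean(0).round(4),'mid',((w.min(0)+w.max(0))/2).round(4),'ext',np.ptp(w,0).round(3))
E
```

```text
scene sleevetop 80 [362. 177.] mean [0.6554 0.3142 0.0202] mid [0.67   0.3049 0.0203] ext [0.075 0.052 0.012]
scene sleevetop 94 [360. 188.] mean [0.6963 0.2685 0.0197] mid [0.6856 0.2817 0.0199] ext [0.061 0.07  0.012]
scene sleevetop 58 [284. 187.] mean [0.5874 0.0935 0.0193] mid [0.5879 0.0933 0.0185] ext [0.032 0.035 0.007]
scene sleevetop 65 [263. 196.] mean [0.5969 0.0217 0.0194] mid [0.5964 0.0217 0.0185] ext [0.031 0.034 0.007]
scene sleevetop 78 [219. 216.] mean [ 0.6151 -0.1169  0.0193] mid [ 0.6136 -0.1174  0.019 ] ext [0.036 0.033 0.007]
scene sleevetop 26 [123. 217.] mean [ 0.5038 -0.3208  0.0212] mid [ 0.5036 -0.3206  0.0222] ext [0.008 0.012 0.015]
scene cap 62 [212. 167.] mean [ 0.4648 -0.0614  0.0671] mid [ 0.4629 -0.0608  0.066 ] ext [0.029 0.031 0.008]
scene gbase 110 [213. 185.] mean [ 0.4704 -0.0637  0.0118] mid [ 0.462  -0.0606  0.012 ] ext [0.051 0.052 0.008]
scene gbase 33 [282. 191.] mean [0.5935 0.0842 0.0123] mid [0.5875 0.0896 0.012 ] ext [0.029 0.028 0.008]
scene gbase 34 [263. 201.] mean [0.6052 0.015  0.0121] mid [0.6017 0.0183 0.0119] ext [0.02  0.029 
[... 2952 characters left out ...]
2 ] ext [0.032 0.019 0.008]
wrist gbase 53 [301. 252.] mean [ 0.6157 -0.1252  0.012 ] mid [ 0.6143 -0.1221  0.012 ] ext [0.019 0.011 0.008]
wrist gbase 81 [228. 272.] mean [ 0.5177 -0.1563  0.0122] mid [ 0.5165 -0.159   0.012 ] ext [0.033 0.014 0.008]
wrist gbase 50 [226. 286.] mean [ 0.5151 -0.1789  0.012 ] mid [ 0.5155 -0.1778  0.012 ] ext [0.018 0.007 0.008]
wrist gbase 94 [268. 299.] mean [ 0.574  -0.2001  0.0119] mid [ 0.5749 -0.2037  0.0119] ext [0.034 0.016 0.008]
wrist gbase 54 [270. 312.] mean [ 0.5762 -0.2226  0.0121] mid [ 0.5758 -0.2213  0.012 ] ext [0.019 0.008 0.008]
wrist gbase 163 [323. 319.] mean [ 0.6537 -0.2348  0.0119] mid [ 0.6601 -0.2369  0.012 ] ext [0.061 0.031 0.008]
```

```bash
python3 - <<'E'
import cv2
a=cv2.imread('pics/wrist0.png')[20:330,130:440];a=cv2.resize(a,None,fx=1.9,fy=1.9,interpolation=2);cv2.imwrite('pics/c0.png',a)
E
```

```text
(no output)
```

View pics/c0.png

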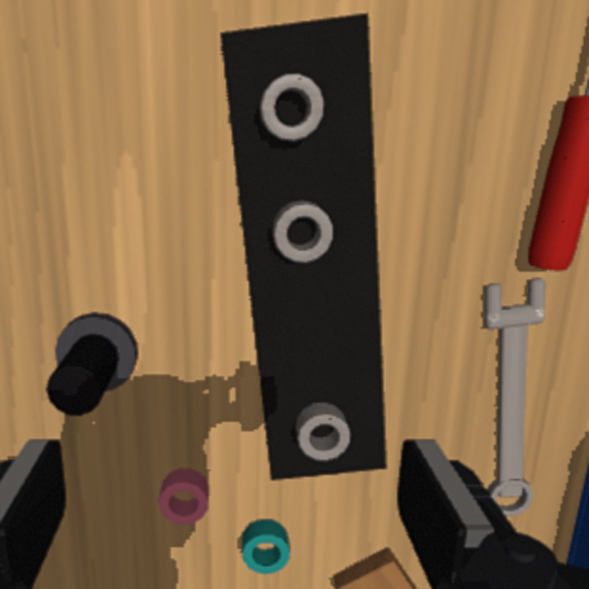

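Places 1, 2 and 4 are filled, at roughly (0.585,0.094), (0.594,0.022) and (0.613,-0.117). Place 3 is empty. Cap first.

{"api": "servo_tool", "payload": {
  "steps": [
    {"x":-30,"y":-20,"z":-20},
    {"x":-60,"y":-40,"z":-60},
    {"x":-89,"y":-60,"z":-110},
    {"x":-89,"y":-60,"z":-130},
    {"x":-89,"y":-60,"z":-130},
    {"x":-89,"y":-60,"z":-130}
  ],
  "grip": 85
}}

```text
schema error: expected keys x, y, z, yaw
```

```bash
python3 - <<'E'
from h import *
im,d,o=snap('wrist','w1');K,T=pose('wrist',o);W=cloud(K,T,d);print(o['ee_pos'],o['tcp_rot'])
g=im.astype(int)
for nm,z0,z1 in [('cap',.064,.073),('base',.009,.015)]:
    m=(W[...,2]>z0)&(W[...,2]<z1)&(abs(W[...,0]-.46)<.04)&(abs(W[...,1]+.06)<.04)&(g.max(2)<110)
    w=W[m];print(nm,len(w),w.min(0).round(4),w.max(0).round(4),((w.min(0)+w.max(0))/2).round(4))
# bin
for n in ['side','scene']:
    f=np.load(f'pics/{n}0.npz');K,T=pose(n);W=cloud(K,T,f['d'])
    m=(W[...,2]>.036)&(W[...,2]<.043)&(W[...,0]>.3)&(W[...,0]<.65)&(W[...,1]>.1)&(W[...,1]<.5)
    w=W[m][:,:2].astype(np.float32);print(n,len(w),cv2.minAreaRect(w))
E
```

```text
[ 5.49863687e-01 -3.08895762e-05  2.52757763e-01] [-1.79942891e+02  4.44666455e-04  8.99968330e+01]
cap 640 [ 0.4444 -0.0761  0.0641] [ 0.4756 -0.0447  0.0707] [ 0.46   -0.0604  0.0674]
base 649 [ 0.4338 -0.0868  0.0092] [ 0.4865 -0.0336  0.015 ] [ 0.4601 -0.0602  0.0121]
side 987 ((0.4642794728279114, 0.3200454115867615), (0.14032329618930817, 0.20219124853610992), 9.901265144348145)
scene 287 ((0.4633789658546448, 0.31834250688552856), (0.1436523199081421, 0.20444658398628235), 9.885923385620117)
```

View pics/w1.png

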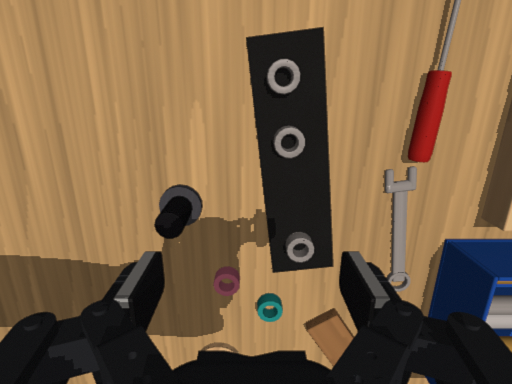

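The view is unchanged, because the call was refused: every row needs all four keys. The bin is at (0.464, 0.319) and the gauge at about (0.460, -0.060).

{"api": "servo_tool", "payload": {
  "steps": [
    {"x":-30,"y":-20,"z":-20,"yaw":0},
    {"x":-60,"y":-40,"z":-60,"yaw":0},
    {"x":-89,"y":-60,"z":-100,"yaw":0},
    {"x":-89,"y":-60,"z":-130,"yaw":0},
    {"x":-89,"y":-60,"z":-130,"yaw":0},
    {"x":-89,"y":-60,"z":-130,"yaw":0}
  ],
  "grip": 85
}}

```text
time: 0.95
ee_pos: [0.4615, -0.0599, 0.1241]
tcp_rot: [180.0, 0.0, 90.0]
wrist_force: [0.8, 0.5, -0.4]
opening: 0.0849
```

```bash
python3 - <<'E'
from h import *
im,d,o=snap('wrist','w2');K,T=pose('wrist',o);W=cloud(K,T,d);print(o['ee_pos'],o['tcp_rot'])
g=im.astype(int)
for nm,z0,z1 in [('cap',.064,.073),('base',.009,.015)]:
    m=(W[...,2]>z0)&(W[...,2]<z1)&(abs(W[...,0]-.46)<.035)&(abs(W[...,1]+.06)<.04)&(g.max(2)<110)
    w=W[m];print(nm,len(w),w.min(0).round(4),w.max(0).round(4),((w.min(0)+w.max(0))/2).round(4))
E
```

```text
[ 0.46154001 -0.05992599  0.12413297] [1.79975997e+02 7.31015608e-03 9.00156398e+01]
cap 1872 [ 0.4438 -0.0764  0.064 ] [ 0.4749 -0.0446  0.071 ] [ 0.4593 -0.0605  0.0675]
base 1544 [ 0.4332 -0.0782  0.009 ] [ 0.4859 -0.0338  0.0149] [ 0.4596 -0.056   0.012 ]
```

View pics/w2.png

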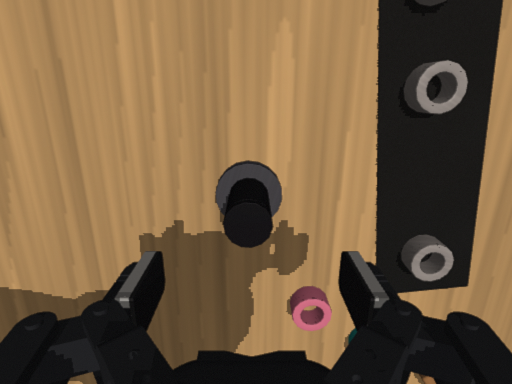

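The cap top is at px (248,228), (0.459,-0.0605), centred between the jaws. Descend and grip.

{"api": "servo_tool", "payload": {
  "steps": [
    {"x":-2,"y":-1,"z":-30,"yaw":0},
    {"x":-2,"y":-1,"z":-60,"yaw":0},
    {"x":-2,"y":-1,"z":-79,"yaw":0},
    {"x":-2,"y":-1,"z":-79,"yaw":0},
    {"x":-2,"y":-1,"z":-79,"yaw":0}
  ]
}}

```text
time: 1.62
ee_pos: [0.4608, -0.0609, 0.0469]
tcp_rot: [179.8, 0.0, 90.0]
wrist_force: [-0.1, -0.7, -0.5]
opening: 0.0848
```

{"api": "servo_tool", "payload": {
  "steps": [
    {"x":0,"y":0,"z":0,"yaw":0},
    {"x":0,"y":0,"z":0,"yaw":0},
    {"x":0,"y":0,"z":0,"yaw":0},
    {"x":0,"y":0,"z":0,"yaw":0},
    {"x":0,"y":0,"z":0,"yaw":0},
    {"x":0,"y":0,"z":0,"yaw":0},
    {"x":0,"y":0,"z":0,"yaw":0},
    {"x":0,"y":0,"z":0,"yaw":0}
  ],
  "grip": 24,
  "grip_force": 30
}}

```text
time: 2.62
ee_pos: [0.461, -0.0609, 0.0475]
tcp_rot: [179.8, 0.0, 90.0]
wrist_force: [-1.2, -0.4, 6.0]
opening: 0.0317
```

{"api": "servo_tool", "payload": {
  "steps": [
    {"x":0,"y":0,"z":15,"yaw":0},
    {"x":0,"y":0,"z":30,"yaw":0},
    {"x":0,"y":0,"z":50,"yaw":0},
    {"x":0,"y":0,"z":75,"yaw":0},
    {"x":0,"y":0,"z":75,"yaw":0}
  ]
}}

```text
time: 3.25
ee_pos: [0.4622, -0.0611, 0.125]
tcp_rot: [179.6, 0.1, 90.0]
wrist_force: [0.1, -0.7, 0.0]
opening: 0.0323
```

```bash
python3 - <<'E'
from h import *
im,d,o=snap('wrist','w3');im2,_,_=snap('side','s3');print(o['ee_pos'])
cv2.imwrite('pics/c3.png',np.hstack([im,im2])[:,:,::-1][::1,::1][:, :1024][::1,::1]); a=cv2.imread('pics/c3.png');cv2.imwrite('pics/c3.png',cv2.resize(a,(800,300)))
E
```

```text
[ 0.46220785 -0.06109788  0.12502748]
```

View pics/c3.png

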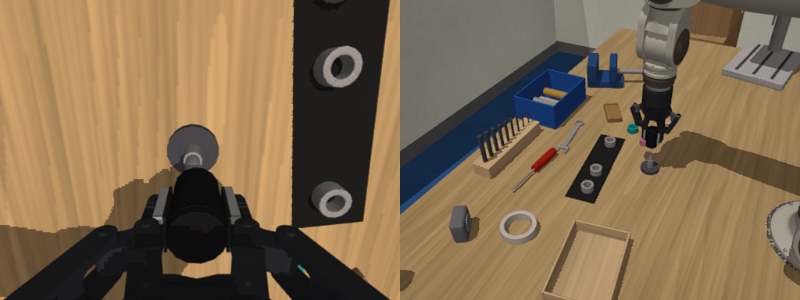

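The cap is in the jaws and the bare pin shows below it. Set it down at (0.40, 0.06), which is clear of everything.

{"api": "servo_tool", "payload": {
  "steps": [
    {"x":-20,"y":40,"z":10,"yaw":0},
    {"x":-40,"y":80,"z":10,"yaw":0},
    {"x":-62,"y":121,"z":0,"yaw":0},
    {"x":-62,"y":121,"z":-30,"yaw":0},
    {"x":-62,"y":121,"z":-60,"yaw":0},
    {"x":-62,"y":121,"z":-78,"yaw":0},
    {"x":-62,"y":121,"z":-87,"yaw":0},
    {"x":-62,"y":121,"z":-88,"yaw":0},
    {"x":-62,"y":121,"z":-88,"yaw":0}
  ]
}}

```text
time: 4.47
ee_pos: [0.3995, 0.06, 0.0349]
tcp_rot: [179.7, 0.0, 90.0]
wrist_force: [-0.1, -0.2, 0.8]
opening: 0.0323
```

{"api": "servo_tool", "payload": {
  "steps": [
    {"x":0,"y":0,"z":0,"yaw":0},
    {"x":0,"y":0,"z":0,"yaw":0},
    {"x":0,"y":0,"z":0,"yaw":0},
    {"x":0,"y":0,"z":0,"yaw":0},
    {"x":0,"y":0,"z":0,"yaw":0},
    {"x":0,"y":0,"z":30,"yaw":0},
    {"x":0,"y":0,"z":70,"yaw":0},
    {"x":0,"y":0,"z":120,"yaw":0},
    {"x":0,"y":0,"z":120,"yaw":0}
  ],
  "grip": 85
}}

```text
time: 5.6
ee_pos: [0.4011, 0.0602, 0.1585]
tcp_rot: [179.4, -0.0, 90.0]
wrist_force: [0.2, -0.1, -0.8]
opening: 0.0851
```

{"api": "servo_tool", "payload": {
  "steps": [
    {"x":30,"y":-60,"z":0,"yaw":0},
    {"x":62,"y":-120,"z":0,"yaw":0},
    {"x":62,"y":-120,"z":0,"yaw":0},
    {"x":62,"y":-120,"z":0,"yaw":0}
  ]
}}

```text
time: 6.1
ee_pos: [0.4628, -0.0601, 0.1575]
tcp_rot: [179.5, -0.0, 89.9]
wrist_force: [-0.2, -0.3, 0.2]
opening: 0.085
```

```bash
python3 - <<'E'
from h import *
im,d,o=snap('wrist','w4');K,T=pose('wrist',o);W=cloud(K,T,d);print(o['ee_pos'],o['tcp_rot'])
g=im.astype(int)
for nm,z0,z1 in [('tip',.0585,.066),('nose',.042,.056),('shoulder',.035,.041),('base',.009,.015)]:
    m=(W[...,2]>z0)&(W[...,2]<z1)&(abs(W[...,0]-.46)<.035)&(abs(W[...,1]+.06)<.035)&((g.max(2)<110)|(z0>.03))
    w=W[m];print(nm,len(w),w.min(0).round(4),w.max(0).round(4),((w.min(0)+w.max(0))/2).round(4),w.mean(0).round(4))
f=im[100:330,120:420];cv2.imwrite('pics/c4.png',cv2.resize(f,None,fx=2.4,fy=2.4)[:,:,::-1])
E
```

```text
[ 0.46275828 -0.0600683   0.15752557] [ 1.79499752e+02 -4.74480332e-02  8.99301277e+01]
tip 139 [ 0.4544 -0.0654  0.0585] [ 0.4644 -0.0549  0.0643] [ 0.4594 -0.0601  0.0614] [ 0.4596 -0.0596  0.0613]
nose 96 [ 0.4533 -0.0668  0.042 ] [ 0.4661 -0.0536  0.056 ] [ 0.4597 -0.0602  0.049 ] [ 0.4599 -0.0557  0.0497]
shoulder 132 [ 0.4513 -0.0644  0.0351] [ 0.4679 -0.0516  0.0407] [ 0.4596 -0.058   0.0379] [ 0.4597 -0.0561  0.0386]
base 2046 [ 0.433  -0.087   0.0091] [ 0.4858 -0.0338  0.0149] [ 0.4594 -0.0604  0.012 ] [ 0.4595 -0.0571  0.0128]
```

View pics/c4.png

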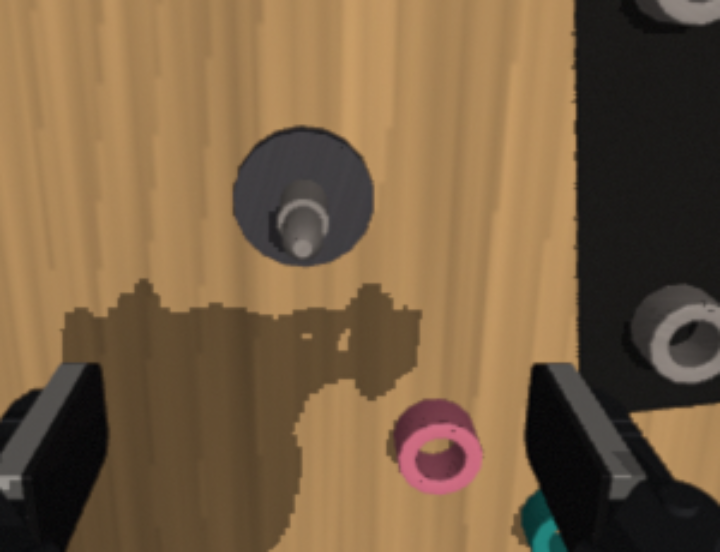

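The pin is bare. Tip, nose and base all agree on a centre of (0.4595, -0.060). Next, hover over sleeve 1.

{"api": "servo_tool", "payload": {
  "steps": [
    {"x":40,"y":50,"z":0,"yaw":0},
    {"x":80,"y":100,"z":0,"yaw":0},
    {"x":122,"y":154,"z":-20,"yaw":0},
    {"x":122,"y":154,"z":-30,"yaw":0},
    {"x":122,"y":154,"z":-30,"yaw":0},
    {"x":122,"y":154,"z":-30,"yaw":0}
  ]
}}

```text
time: 6.9
ee_pos: [0.5838, 0.0943, 0.1286]
tcp_rot: [179.5, -0.0, 90.0]
wrist_force: [-0.1, -0.9, 0.6]
opening: 0.0852
```

```bash
cat >> h.py <<'E'
def sleeve(n,x,y,f,z0=.017,z1=.026,r=.035):
    im,d,o=snap(n,f);K,T=pose(n,o);W=cloud(K,T,d);g=im.astype(int)
    m=(W[...,2]>z0)&(W[...,2]<z1)&(abs(W[...,0]-x)<r)&(abs(W[...,1]-y)<r)&(g.max(2)-g.min(2)<35)&(g.min(2)>90)
    v,u=np.nonzero(m);w=W[m]
    print(n,o['ee_pos'].round(4),len(w),'mid',((w.min(0)+w.max(0))/2).round(4),'ext',np.ptp(w,0).round(4))
    c0,c1,r0,r1=max(u.min()-40,0),u.max()+40,max(v.min()-40,0),v.max()+40
    cv2.imwrite('pics/'+f+'c.png',cv2.resize(im[r0:r1,c0:c1],None,fx=4,fy=4)[:,:,::-1])
E
python3 - <<'E'
from h import *
sleeve('wrist',.585,.094,'w5')
E
```

```text
wrist [0.5838 0.0943 0.1286] 898 mid [0.5844 0.0937 0.021 ] ext [0.0341 0.0346 0.0047]
```

View pics/w5c.png

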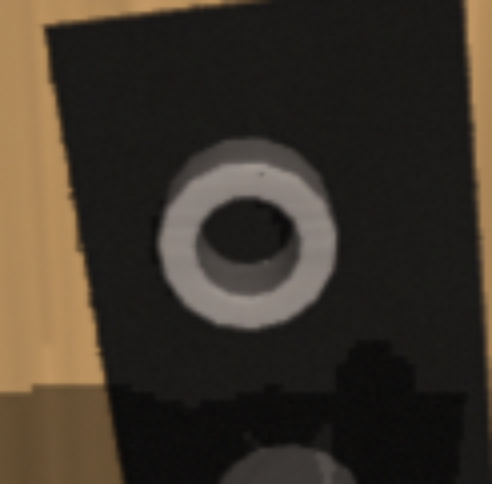

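The bore-to-outside ratio is about 0.6, so sleeve 1 probably fits. The trial on the pin decides. Grip it.

{"api": "servo_tool", "payload": {
  "steps": [
    {"x":1,"y":-1,"z":-40,"yaw":0},
    {"x":1,"y":-1,"z":-80,"yaw":0},
    {"x":1,"y":-1,"z":-98,"yaw":0},
    {"x":1,"y":-1,"z":-102,"yaw":0},
    {"x":1,"y":-1,"z":-102,"yaw":0},
    {"x":1,"y":-1,"z":-102,"yaw":0}
  ]
}}

```text
time: 7.7
ee_pos: [0.586, 0.0931, 0.0286]
tcp_rot: [179.3, -0.1, 90.0]
wrist_force: [-0.5, 0.3, 0.8]
opening: 0.085
```

{"api": "servo_tool", "payload": {
  "steps": [
    {"x":0,"y":0,"z":0,"yaw":0},
    {"x":0,"y":0,"z":0,"yaw":0},
    {"x":0,"y":0,"z":0,"yaw":0},
    {"x":0,"y":0,"z":0,"yaw":0},
    {"x":0,"y":0,"z":0,"yaw":0},
    {"x":0,"y":0,"z":0,"yaw":0},
    {"x":0,"y":0,"z":0,"yaw":0},
    {"x":0,"y":0,"z":0,"yaw":0}
  ],
  "grip": 28,
  "grip_force": 30
}}

```text
time: 8.7
ee_pos: [0.5862, 0.0931, 0.029]
tcp_rot: [179.2, -0.1, 90.0]
wrist_force: [0.3, -0.0, 5.6]
opening: 0.0336
```

{"api": "servo_tool", "payload": {
  "steps": [
    {"x":0,"y":0,"z":20,"yaw":0},
    {"x":0,"y":0,"z":60,"yaw":0},
    {"x":0,"y":0,"z":90,"yaw":0},
    {"x":0,"y":0,"z":90,"yaw":0},
    {"x":0,"y":0,"z":90,"yaw":0}
  ]
}}

```text
time: 9.32
ee_pos: [0.5858, 0.0931, 0.1178]
tcp_rot: [179.3, -0.1, 90.0]
wrist_force: [-0.0, 0.5, -1.0]
opening: 0.0336
```

```bash
python3 - <<'E'
from h import *
o=get_obs();print(o['ee_pos'])
x,y,z=o['ee_pos'];sleeve('wrist',x,y,'w6',z-.012,z+.004,.03)
E
```

```text
[0.58575132 0.09305382 0.11776869]
wrist [0.5858 0.0931 0.1178] 1154 mid [0.5856 0.0931 0.1098] ext [0.0323 0.0353 0.0045]
```

View pics/w6.png

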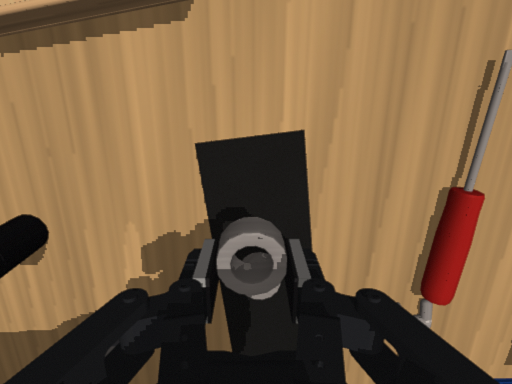

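Sleeve 1 is held centred at px (252,258), coaxial with the TCP to 0.2 mm in the wrist calibration. Its underside is about 27 mm below the TCP. Move it above the pin.

{"api": "servo_tool", "payload": {
  "steps": [
    {"x":-40,"y":-50,"z":0,"yaw":0},
    {"x":-80,"y":-100,"z":0,"yaw":0},
    {"x":-126,"y":-153,"z":0,"yaw":0},
    {"x":-126,"y":-153,"z":-5,"yaw":0},
    {"x":-126,"y":-153,"z":-10,"yaw":0},
    {"x":-126,"y":-153,"z":-10,"yaw":0},
    {"x":-126,"y":-153,"z":-10,"yaw":0}
  ]
}}

```text
time: 10.25
ee_pos: [0.4601, -0.0592, 0.1071]
tcp_rot: [179.4, -0.1, 90.0]
wrist_force: [0.0, 0.8, -0.3]
opening: 0.0337
```

```bash
python3 - <<'E'
from h import *
o=get_obs();print(o['ee_pos'],o['tcp_rot'])
x,y,z=o['ee_pos'];sleeve('wrist',x,y,'w7',z-.012,z+.004,.03)
snap('side','s7');snap('scene','sc7')
f=np.load('pics/s7.npz');K,T=pose('side');print(proj(K,T,[.46,-.06,.04]));g=np.load('pics/sc7.npz');K2,T2=pose('scene');p=proj(K2,T2,[.46,-.06,.05]);print(p)
u,v=map(int,proj(K,T,[.46,-.06,.06]));u2,v2=map(int,p)
a=cv2.resize(f['im'][v-45:v+45,u-50:u+50],(400,360),interpolation=2);b=cv2.resize(g['im'][v2-45:v2+45,u2-50:u2+50],(400,360),interpolation=2)
cv2.imwrite('pics/c7.png',np.hstack([a,b])[:,:,::-1])
E
```

```text
[ 0.4600736  -0.05915063  0.10708995] [ 1.79407392e+02 -7.24895063e-02  9.00365318e+01]
wrist [ 0.4601 -0.0592  0.1071] 1157 mid [ 0.4599 -0.0517  0.0986] ext [0.0324 0.0201 0.0037]
[320.90592796 203.27667321]
[211.78701195 171.06821805]
```

View pics/c7.png

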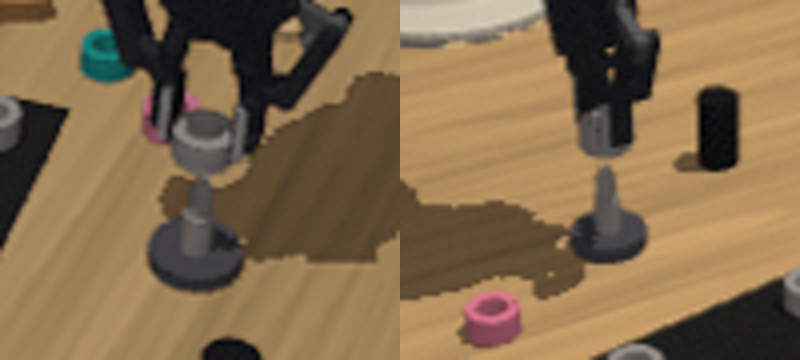

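View pics/w7c.png

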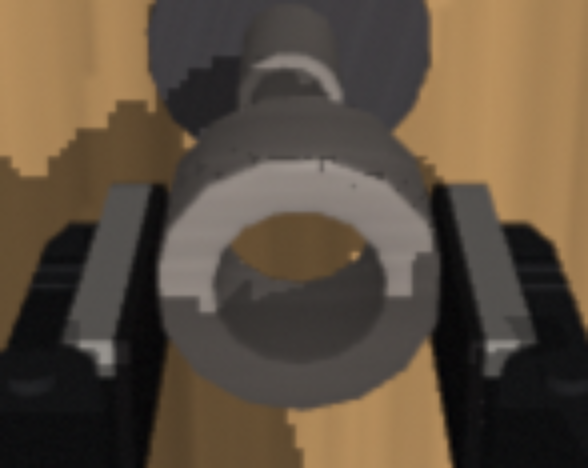

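The pin sits below the sleeve in both views. Shift -1 mm in y and lower to just above the shoulder.

{"api": "servo_tool", "payload": {
  "steps": [
    {"x":0,"y":-1,"z":0,"yaw":0},
    {"x":0,"y":-1,"z":-10,"yaw":0},
    {"x":0,"y":-1,"z":-16,"yaw":0},
    {"x":0,"y":-1,"z":-22,"yaw":0},
    {"x":0,"y":-1,"z":-28,"yaw":0},
    {"x":0,"y":-1,"z":-34,"yaw":0},
    {"x":0,"y":-1,"z":-34,"yaw":0},
    {"x":0,"y":-1,"z":-34,"yaw":0}
  ]
}}

```text
time: 11.4
ee_pos: [0.46, -0.0605, 0.0735]
tcp_rot: [179.4, -0.1, 90.0]
wrist_force: [0.2, 0.3, 0.6]
opening: 0.0335
```

{"api": "servo_tool", "payload": {
  "steps": [
    {"x":0,"y":0,"z":-3,"yaw":0},
    {"x":0,"y":0,"z":-6,"yaw":0},
    {"x":0,"y":0,"z":-9,"yaw":0},
    {"x":0,"y":0,"z":-11,"yaw":0},
    {"x":0,"y":0,"z":-11,"yaw":0},
    {"x":0,"y":0,"z":-11,"yaw":0}
  ]
}}

```text
time: 12.15
ee_pos: [0.4601, -0.0604, 0.0626]
tcp_rot: [179.4, -0.1, 90.0]
wrist_force: [-0.1, -0.2, -0.3]
opening: 0.0335
```

No contact 2–3 mm below shoulder height, so it is going over the gauging diameter. Continue nearly to the base, then release.

{"api": "servo_tool", "payload": {
  "steps": [
    {"x":0,"y":0,"z":-5,"yaw":0},
    {"x":0,"y":0,"z":-10,"yaw":0},
    {"x":0,"y":0,"z":-15,"yaw":0},
    {"x":0,"y":0,"z":-20,"yaw":0},
    {"x":0,"y":0,"z":-20,"yaw":0},
    {"x":0,"y":0,"z":-20,"yaw":0}
  ]
}}

```text
time: 12.9
ee_pos: [0.4601, -0.0605, 0.0427]
tcp_rot: [179.4, -0.1, 90.0]
wrist_force: [-0.7, 0.5, -1.1]
opening: 0.0336
```

{"api": "servo_tool", "payload": {
  "steps": [
    {"x":0,"y":0,"z":0,"yaw":0},
    {"x":0,"y":0,"z":0,"yaw":0},
    {"x":0,"y":0,"z":0,"yaw":0},
    {"x":0,"y":0,"z":0,"yaw":0},
    {"x":0,"y":0,"z":0,"yaw":0}
  ],
  "grip": 60
}}

```text
time: 13.52
ee_pos: [0.4601, -0.0605, 0.0427]
tcp_rot: [179.4, -0.1, 90.0]
wrist_force: [0.3, 0.1, 0.5]
opening: 0.0602
```

```bash
cat >> h.py <<'E'
def views(f,p=[.46,-.06,.04]):
    r=[]
    for n in['side','scene']:
        im,d,o=snap(n,f+n);K,T=pose(n);u,v=map(int,proj(K,T,p));r.append(cv2.resize(im[v-45:v+45,u-50:u+50],(400,360),interpolation=2))
        W=cloud(K,T,d);g=im.astype(int);m=(abs(W[...,0]-p[0])<.022)&(abs(W[...,1]-p[1])<.022)&(W[...,2]>.014)&(W[...,2]<.07)&(g.max(2)-g.min(2)<35)&(g.min(2)>90)
        h=W[m][:,2];print(n,np.histogram(h,np.arange(.012,.072,.006)))
    cv2.imwrite('pics/'+f+'.png',np.hstack(r)[:,:,::-1])
E
python3 - <<'E'
from h import *
views('v8')
x,y,z=get_obs()['ee_pos'];print(z);sleeve('wrist',.46,-.06,'w8',.026,.038,.025)
E
```

```text
side (array([ 0,  1,  3, 57, 15,  5,  4, 10,  2]), array([0.012, 0.018, 0.024, 0.03 , 0.036, 0.042, 0.048, 0.054, 0.06 ,
       0.066]))
scene (array([0, 0, 0, 0, 1, 0, 0, 0, 0]), array([0.012, 0.018, 0.024, 0.03 , 0.036, 0.042, 0.048, 0.054, 0.06 ,
       0.066]))
0.04272300699414421
wrist [ 0.4601 -0.0605  0.0427] 1228 mid [ 0.4606 -0.0541  0.0345] ext [0.034  0.0226 0.007 ]
```

View pics/v8.png

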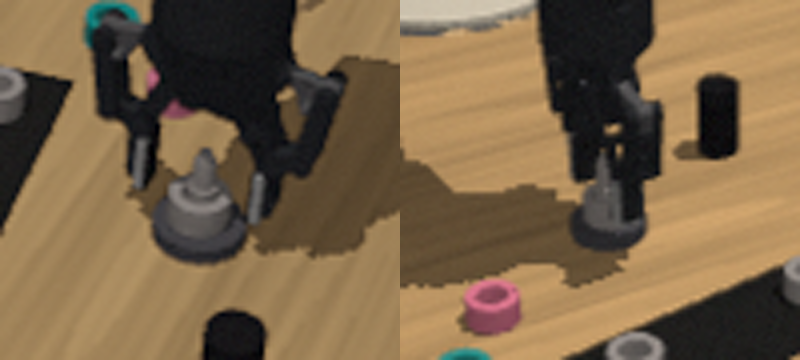

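View pics/w8c.png

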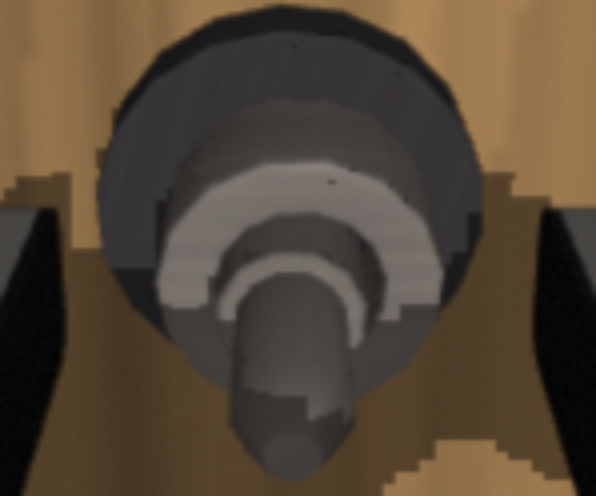

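Sleeve 1 is fully home: its top is at about 32 mm and the shoulder stands above it. It goes on the spindle.

{"api": "servo_tool", "payload": {
  "steps": [
    {"x":0,"y":0,"z":-5,"yaw":0},
    {"x":0,"y":0,"z":-5,"yaw":0},
    {"x":0,"y":0,"z":-5,"yaw":0}
  ]
}}

```text
time: 14.05
ee_pos: [0.46, -0.0605, 0.0376]
tcp_rot: [179.4, -0.1, 90.0]
wrist_force: [0.5, -0.5, 0.2]
opening: 0.06
```

{"api": "servo_tool", "payload": {
  "steps": [
    {"x":0,"y":0,"z":0,"yaw":0},
    {"x":0,"y":0,"z":0,"yaw":0},
    {"x":0,"y":0,"z":0,"yaw":0},
    {"x":0,"y":0,"z":0,"yaw":0},
    {"x":0,"y":0,"z":0,"yaw":0},
    {"x":0,"y":0,"z":0,"yaw":0},
    {"x":0,"y":0,"z":0,"yaw":0}
  ],
  "grip": 28
}}

```text
time: 14.92
ee_pos: [0.4602, -0.0605, 0.0378]
tcp_rot: [179.3, -0.1, 90.0]
wrist_force: [0.4, 0.1, 4.5]
opening: 0.0337
```

{"api": "servo_tool", "payload": {
  "steps": [
    {"x":0,"y":0,"z":10,"yaw":0},
    {"x":0,"y":0,"z":25,"yaw":0},
    {"x":0,"y":0,"z":40,"yaw":0},
    {"x":0,"y":0,"z":60,"yaw":0},
    {"x":0,"y":0,"z":85,"yaw":0},
    {"x":0,"y":0,"z":110,"yaw":0},
    {"x":0,"y":0,"z":110,"yaw":0},
    {"x":0,"y":0,"z":110,"yaw":0}
  ]
}}

```text
time: 15.92
ee_pos: [0.4601, -0.0604, 0.1475]
tcp_rot: [179.4, -0.1, 90.0]
wrist_force: [0.7, 0.2, -1.5]
opening: 0.034
```

{"api": "servo_tool", "payload": {
  "steps": [
    {"x":15,"y":-50,"z":5,"yaw":0},
    {"x":30,"y":-100,"z":10,"yaw":0},
    {"x":41,"y":-160,"z":10,"yaw":0},
    {"x":41,"y":-190,"z":10,"yaw":0},
    {"x":41,"y":-190,"z":10,"yaw":0},
    {"x":41,"y":-190,"z":10,"yaw":0}
  ]
}}

```text
time: 16.68
ee_pos: [0.5007, -0.2498, 0.1567]
tcp_rot: [179.4, -0.1, 90.0]
wrist_force: [-0.4, 0.6, -0.4]
opening: 0.0338
```

```bash
python3 - <<'E'
from h import *
im,d,o=snap('wrist','w9');K,T=pose('wrist',o);W=cloud(K,T,d);g=im.astype(int);print(o['ee_pos'])
near=(abs(W[...,0]-.501)<.06)&(abs(W[...,1]+.317)<.06)
for nm,z0,z1 in [('base',.007,.013),('shaft',.06,.085),('tip',.09,.097)]:
    m=near&(W[...,2]>z0)&(W[...,2]<z1);v,u=np.nonzero(m);w=W[m]
    if len(w): print(nm,len(w),w.min(0).round(4),w.max(0).round(4),((w.min(0)+w.max(0))/2).round(4),(u.min(),u.max(),v.min(),v.max()))
x,y,z=o['ee_pos'];sleeve('wrist',x,y,'w9b',z-.012,z+.004,.03)
E
```

```text
[ 0.50071986 -0.24977614  0.15668879]
base 273 [ 0.4692 -0.3351  0.0072] [ 0.519  -0.2867  0.0127] [ 0.4941 -0.3109  0.0099] (np.int64(217), np.int64(268), np.int64(219), np.int64(265))
shaft 3 [ 0.4924 -0.3199  0.0818] [ 0.506  -0.3186  0.0847] [ 0.4992 -0.3193  0.0833] (np.int64(239), np.int64(257), np.int64(298), np.int64(299))
tip 187 [ 0.4934 -0.3236  0.09  ] [ 0.5052 -0.3142  0.0962] [ 0.4993 -0.3189  0.0931] (np.int64(240), np.int64(256), np.int64(299), np.int64(313))
wrist [ 0.5009 -0.2495  0.1571] 1106 mid [ 0.5008 -0.241   0.1518] ext [0.0316 0.018  0.0036]
```

View pics/w9.png

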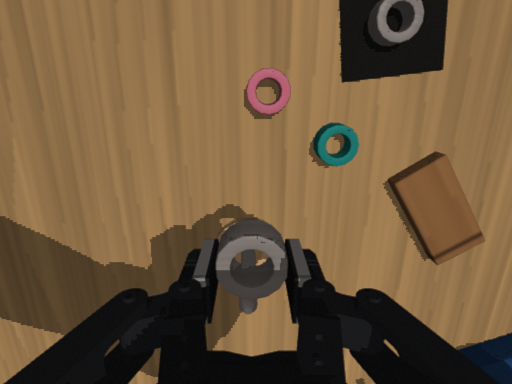

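The shaft tip at px (248,306) gives (0.499, -0.3185). Move over it, lower with the gripper body staying above the shaft tip, and release.

{"api": "servo_tool", "payload": {
  "steps": [
    {"x":-1,"y":-35,"z":0,"yaw":0},
    {"x":-1,"y":-69,"z":0,"yaw":0},
    {"x":-1,"y":-69,"z":0,"yaw":0},
    {"x":-1,"y":-69,"z":-15,"yaw":0},
    {"x":-1,"y":-69,"z":-30,"yaw":0},
    {"x":-1,"y":-69,"z":-45,"yaw":0},
    {"x":-1,"y":-69,"z":-60,"yaw":0},
    {"x":-1,"y":-69,"z":-60,"yaw":0}
  ]
}}

```text
time: 17.77
ee_pos: [0.4993, -0.3178, 0.0955]
tcp_rot: [179.5, -0.2, 90.1]
wrist_force: [-0.7, 0.4, -0.0]
opening: 0.0337
```

```bash
python3 - <<'E'
from h import *
views('v10',[.5,-.318,.07])
E
```

```text
side (array([4, 7, 7, 3, 2, 4, 1, 3, 1]), array([0.012, 0.018, 0.024, 0.03 , 0.036, 0.042, 0.048, 0.054, 0.06 ,
       0.066]))
scene (array([ 7,  7, 10, 12,  7,  9, 10, 10,  4]), array([0.012, 0.018, 0.024, 0.03 , 0.036, 0.042, 0.048, 0.054, 0.06 ,
       0.066]))
```

View pics/v10.png

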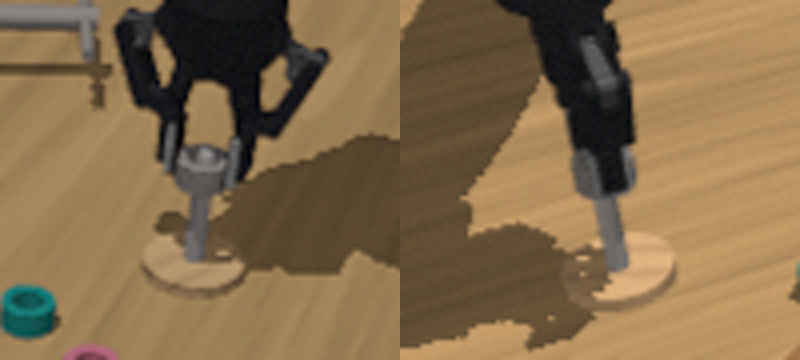

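The sleeve is threaded over the shaft, with the tip visible in its bore. Lower and release.

{"api": "servo_tool", "payload": {
  "steps": [
    {"x":0,"y":0,"z":-13,"yaw":0},
    {"x":0,"y":0,"z":-26,"yaw":0},
    {"x":0,"y":0,"z":-38,"yaw":0},
    {"x":0,"y":0,"z":-38,"yaw":0},
    {"x":0,"y":0,"z":-38,"yaw":0}
  ]
}}

```text
time: 18.5
ee_pos: [0.5001, -0.3185, 0.0596]
tcp_rot: [179.4, -0.1, 90.1]
wrist_force: [-0.1, -0.0, 0.3]
opening: 0.0337
```

{"api": "servo_tool", "payload": {
  "steps": [
    {"x":0,"y":0,"z":0,"yaw":0},
    {"x":0,"y":0,"z":0,"yaw":0},
    {"x":0,"y":0,"z":0,"yaw":0},
    {"x":0,"y":0,"z":0,"yaw":0},
    {"x":0,"y":0,"z":30,"yaw":0},
    {"x":0,"y":0,"z":60,"yaw":0},
    {"x":0,"y":0,"z":100,"yaw":0},
    {"x":0,"y":0,"z":110,"yaw":0},
    {"x":0,"y":0,"z":110,"yaw":0}
  ],
  "grip": 70
}}

```text
time: 19.62
ee_pos: [0.5003, -0.3186, 0.1697]
tcp_rot: [179.3, -0.1, 90.1]
wrist_force: [0.3, -0.1, -0.4]
opening: 0.0696
```

{"api": "servo_tool", "payload": {
  "steps": [
    {"x":20,"y":60,"z":0,"yaw":0},
    {"x":40,"y":120,"z":0,"yaw":0},
    {"x":60,"y":180,"z":0,"yaw":0},
    {"x":80,"y":240,"z":0,"yaw":0},
    {"x":94,"y":300,"z":0,"yaw":0},
    {"x":94,"y":340,"z":-20,"yaw":0},
    {"x":94,"y":340,"z":-35,"yaw":0},
    {"x":94,"y":340,"z":-35,"yaw":0}
  ],
  "grip": 85
}}

```text
time: 20.62
ee_pos: [0.5931, 0.0212, 0.1322]
tcp_rot: [179.6, -0.0, 90.1]
wrist_force: [-0.1, 0.5, 0.4]
opening: 0.0848
```

```bash
python3 - <<'E'
from h import *
views('v11',[.5,-.318,.05])
sleeve('wrist',.594,.0225,'w11')
im,_,_=snap('scene','sc11')
E
```

```text
side (array([ 1,  1, 17, 33, 13,  6, 11,  6,  8]), array([0.012, 0.018, 0.024, 0.03 , 0.036, 0.042, 0.048, 0.054, 0.06 ,
       0.066]))
scene (array([ 1,  2, 49, 32, 11, 12,  9,  9, 12]), array([0.012, 0.018, 0.024, 0.03 , 0.036, 0.042, 0.048, 0.054, 0.06 ,
       0.066]))
wrist [0.5941 0.0204 0.1345] 929 mid [0.5938 0.0219 0.0204] ext [0.0342 0.0351 0.0049]
```

View pics/v11.png

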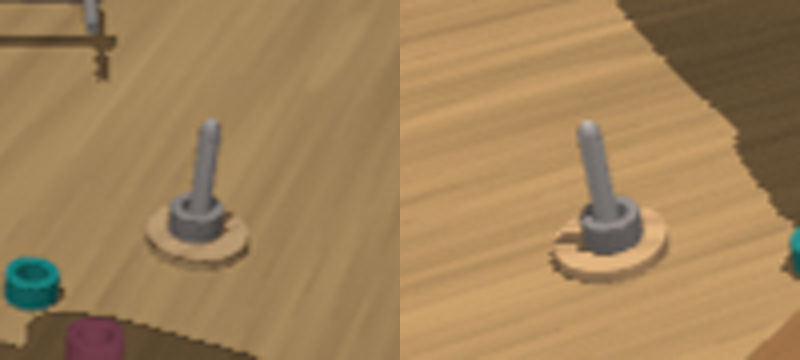

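View pics/w11.png

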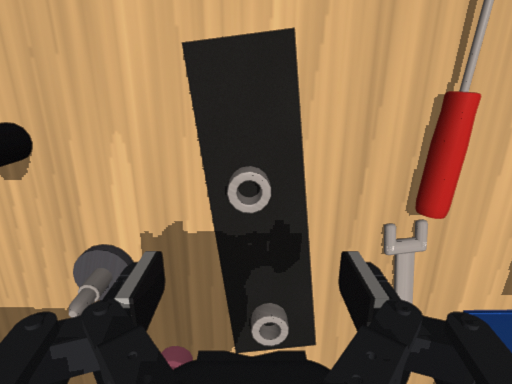

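Sleeve 1 is down on the spindle base. Sleeve 2 at px (249,190), (0.594, 0.022), is in place. Grip it.

{"api": "servo_tool", "payload": {
  "steps": [
    {"x":0,"y":1,"z":-40,"yaw":0},
    {"x":0,"y":1,"z":-80,"yaw":0},
    {"x":0,"y":1,"z":-100,"yaw":0},
    {"x":0,"y":1,"z":-106,"yaw":0},
    {"x":0,"y":1,"z":-106,"yaw":0},
    {"x":0,"y":1,"z":-106,"yaw":0}
  ]
}}

```text
time: 21.58
ee_pos: [0.5954, 0.0212, 0.0308]
tcp_rot: [179.2, -0.1, 90.0]
wrist_force: [0.3, 0.6, -0.0]
opening: 0.0853
```

{"api": "servo_tool", "payload": {
  "steps": [
    {"x":0,"y":0,"z":0,"yaw":0},
    {"x":0,"y":0,"z":0,"yaw":0},
    {"x":0,"y":0,"z":0,"yaw":0},
    {"x":0,"y":0,"z":0,"yaw":0},
    {"x":0,"y":0,"z":0,"yaw":0},
    {"x":0,"y":0,"z":0,"yaw":0},
    {"x":0,"y":0,"z":0,"yaw":0},
    {"x":0,"y":0,"z":0,"yaw":0}
  ],
  "grip": 28
}}

```text
time: 22.58
ee_pos: [0.5956, 0.0212, 0.0314]
tcp_rot: [179.1, -0.1, 90.0]
wrist_force: [-1.6, 0.3, 5.3]
opening: 0.035
```

{"api": "servo_tool", "payload": {
  "steps": [
    {"x":0,"y":0,"z":20,"yaw":0},
    {"x":0,"y":0,"z":60,"yaw":0},
    {"x":0,"y":0,"z":90,"yaw":0},
    {"x":0,"y":0,"z":90,"yaw":0},
    {"x":0,"y":0,"z":90,"yaw":0}
  ]
}}

```text
time: 23.2
ee_pos: [0.5952, 0.0212, 0.1204]
tcp_rot: [179.2, -0.1, 90.0]
wrist_force: [-0.4, -0.0, -1.4]
opening: 0.0344
```

```bash
python3 - <<'E'
from h import *
o=get_obs()
x,y,z=o['ee_pos'];sleeve('wrist',x,y,'w12',z-.012,z+.004,.03)
E
```

```text
wrist [0.5952 0.0212 0.1204] 1561 mid [0.5954 0.0278 0.1164] ext [0.0476 0.0228 0.016 ]
```

View pics/w12c.png

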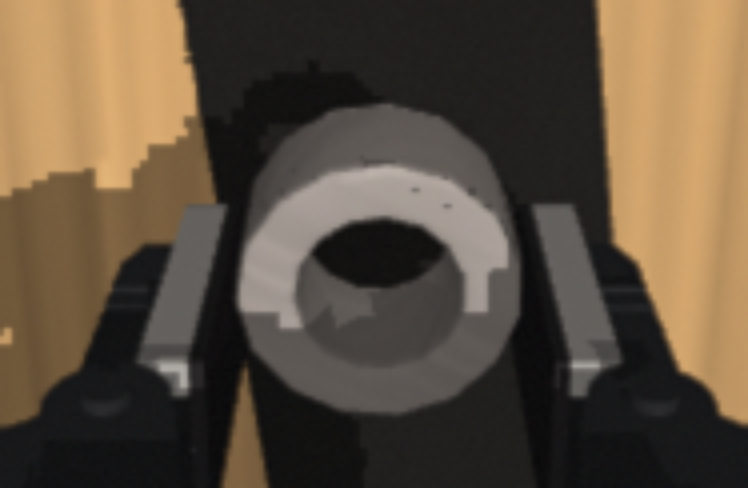

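Sleeve 2 is held. Bring it over the pin.

{"api": "servo_tool", "payload": {
  "steps": [
    {"x":-45,"y":-27,"z":0,"yaw":0},
    {"x":-90,"y":-54,"z":0,"yaw":0},
    {"x":-135,"y":-82,"z":-5,"yaw":0},
    {"x":-135,"y":-82,"z":-12,"yaw":0},
    {"x":-135,"y":-82,"z":-12,"yaw":0},
    {"x":-135,"y":-82,"z":-12,"yaw":0}
  ]
}}

```text
time: 24.0
ee_pos: [0.4606, -0.0604, 0.1076]
tcp_rot: [179.3, -0.1, 90.0]
wrist_force: [-0.1, -0.7, -0.7]
opening: 0.0349
```

```bash
python3 - <<'E'
from h import *
o=get_obs();print(o['ee_pos']);views('v13',[.46,-.06,.05])
im,d,o=snap('wrist','w13');K,T=pose('wrist',o);W=cloud(K,T,d);print(o['ee_pos'])
x,y,z=o['ee_pos']
# rim of sleeve top: dark-tolerant mask
g=im.astype(int);m=(abs(W[...,0]-x)<.0185)&(abs(W[...,1]-y)<.03)&(W[...,2]>z-.013)&(W[...,2]<z-.005)&(g.max(2)-g.min(2)<35)
w=W[m];print(w.min(0),w.max(0),((w.min(0)+w.max(0))/2).round(4))
cv2.imwrite('pics/w13c.png',cv2.resize(im[150:330,150:350],None,fx=3,fy=3)[:,:,::-1])
E
```

```text
[ 0.46057464 -0.06042191  0.10764836]
side (array([0, 0, 1, 0, 9, 3, 0, 0, 1]), array([0.012, 0.018, 0.024, 0.03 , 0.036, 0.042, 0.048, 0.054, 0.06 ,
       0.066]))
scene (array([0, 0, 0, 1, 3, 0, 0, 0, 3]), array([0.012, 0.018, 0.024, 0.03 , 0.036, 0.042, 0.048, 0.054, 0.06 ,
       0.066]))
[ 0.46061208 -0.06040337  0.10785141]
[ 0.44216373 -0.07725267  0.09485255] [ 0.47909808 -0.0416575   0.10280439] [ 0.4606 -0.0595  0.0988]
```

View pics/v13.png

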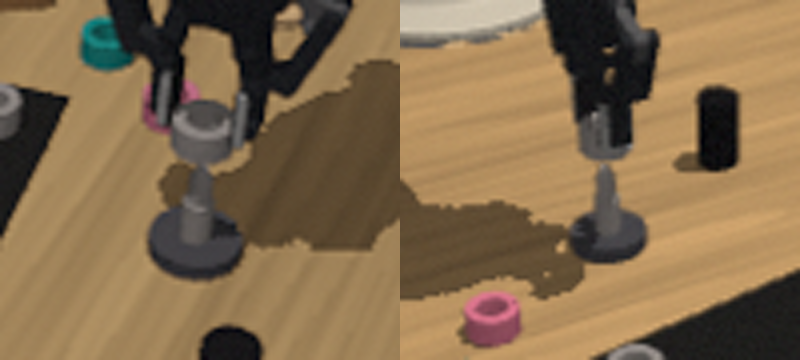

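View pics/w13c.png

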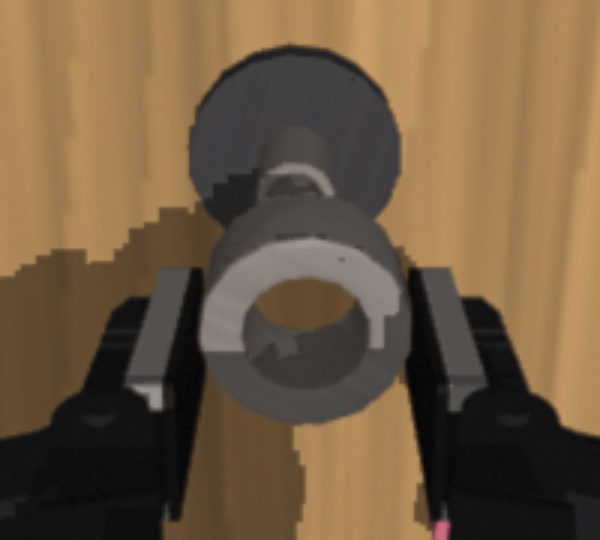

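The sleeve's top centre measures (0.4606, -0.0595), so shift about -1 mm in each axis, then lower.

{"api": "servo_tool", "payload": {
  "steps": [
    {"x":-1,"y":-1,"z":0,"yaw":0},
    {"x":-1,"y":-1,"z":-8,"yaw":0},
    {"x":-1,"y":-1,"z":-16,"yaw":0},
    {"x":-1,"y":-1,"z":-22,"yaw":0},
    {"x":-1,"y":-1,"z":-28,"yaw":0},
    {"x":-1,"y":-1,"z":-35,"yaw":0},
    {"x":-1,"y":-1,"z":-35,"yaw":0},
    {"x":-1,"y":-1,"z":-35,"yaw":0}
  ]
}}

```text
time: 25.15
ee_pos: [0.4596, -0.0614, 0.073]
tcp_rot: [179.2, -0.1, 90.0]
wrist_force: [0.8, 0.0, -0.8]
opening: 0.0345
```

{"api": "servo_tool", "payload": {
  "steps": [
    {"x":0,"y":0,"z":-3,"yaw":0},
    {"x":0,"y":0,"z":-6,"yaw":0},
    {"x":0,"y":0,"z":-8,"yaw":0},
    {"x":0,"y":0,"z":-10,"yaw":0},
    {"x":0,"y":0,"z":-10,"yaw":0}
  ]
}}

```text
time: 25.78
ee_pos: [0.4595, -0.0614, 0.0628]
tcp_rot: [179.3, -0.1, 90.0]
wrist_force: [-0.1, -0.6, -0.8]
opening: 0.0346
```

Past shoulder height again with no contact. Continue down and release.

{"api": "servo_tool", "payload": {
  "steps": [
    {"x":0,"y":0,"z":-5,"yaw":0},
    {"x":0,"y":0,"z":-10,"yaw":0},
    {"x":0,"y":0,"z":-15,"yaw":0},
    {"x":0,"y":0,"z":-18,"yaw":0},
    {"x":0,"y":0,"z":-18,"yaw":0},
    {"x":0,"y":0,"z":-18,"yaw":0}
  ]
}}

```text
time: 26.52
ee_pos: [0.4596, -0.0615, 0.045]
tcp_rot: [179.3, -0.1, 90.0]
wrist_force: [0.1, -0.3, -0.9]
opening: 0.0349
```

{"api": "servo_tool", "payload": {
  "steps": [
    {"x":0,"y":0,"z":0,"yaw":0},
    {"x":0,"y":0,"z":0,"yaw":0},
    {"x":0,"y":0,"z":0,"yaw":0},
    {"x":0,"y":0,"z":0,"yaw":0},
    {"x":0,"y":0,"z":0,"yaw":0}
  ],
  "grip": 60
}}

```text
time: 27.15
ee_pos: [0.4596, -0.0615, 0.045]
tcp_rot: [179.3, -0.1, 90.0]
wrist_force: [-0.2, -0.4, -0.6]
opening: 0.0603
```

```bash
python3 - <<'E'
from h import *
views('v14')
sleeve('wrist',.46,-.06,'w14',.026,.038,.025)
E
```

```text
side (array([ 0,  1,  4, 58, 14,  3,  5, 14,  1]), array([0.012, 0.018, 0.024, 0.03 , 0.036, 0.042, 0.048, 0.054, 0.06 ,
       0.066]))
scene (array([0, 0, 0, 0, 2, 0, 0, 0, 0]), array([0.012, 0.018, 0.024, 0.03 , 0.036, 0.042, 0.048, 0.054, 0.06 ,
       0.066]))
wrist [ 0.4596 -0.0614  0.045 ] 1254 mid [ 0.4599 -0.0549  0.0344] ext [0.034  0.0231 0.0073]
```

View pics/w14c.png

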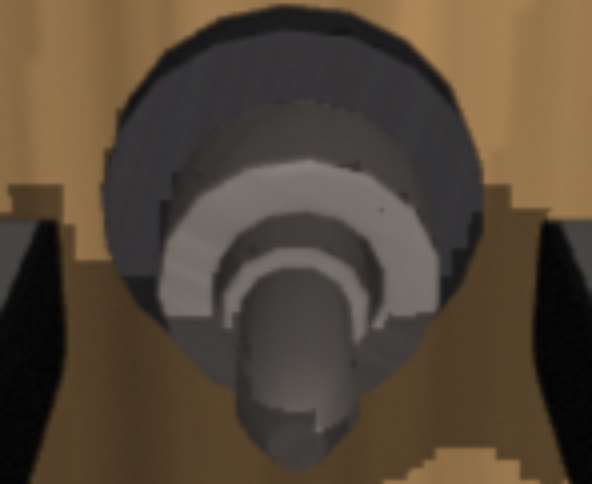

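View pics/v14.png

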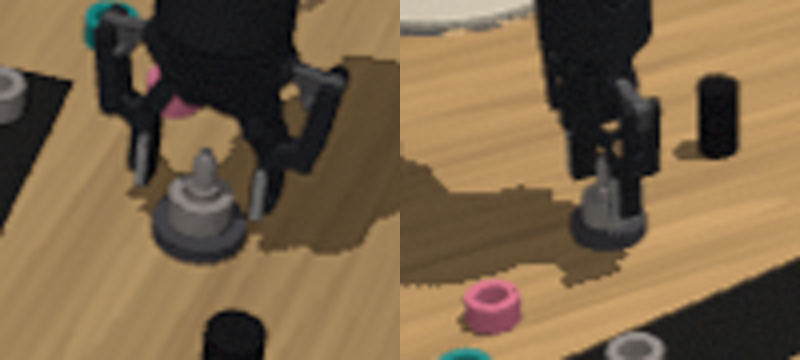

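Sleeve 2 is fully home too, so it goes on the spindle.

{"api": "servo_tool", "payload": {
  "steps": [
    {"x":0,"y":1,"z":-7,"yaw":0},
    {"x":0,"y":1,"z":-7,"yaw":0},
    {"x":0,"y":1,"z":-7,"yaw":0}
  ]
}}

```text
time: 27.68
ee_pos: [0.4595, -0.0604, 0.0378]
tcp_rot: [179.3, -0.1, 90.0]
wrist_force: [0.4, -0.4, 0.3]
opening: 0.0602
```

{"api": "servo_tool", "payload": {
  "steps": [
    {"x":0,"y":0,"z":0,"yaw":0},
    {"x":0,"y":0,"z":0,"yaw":0},
    {"x":0,"y":0,"z":0,"yaw":0},
    {"x":0,"y":0,"z":0,"yaw":0},
    {"x":0,"y":0,"z":0,"yaw":0},
    {"x":0,"y":0,"z":0,"yaw":0},
    {"x":0,"y":0,"z":0,"yaw":0}
  ],
  "grip": 28
}}

```text
time: 28.55
ee_pos: [0.4597, -0.0604, 0.0382]
tcp_rot: [179.2, -0.1, 90.0]
wrist_force: [-0.7, 0.4, 5.1]
opening: 0.0351
```

{"api": "servo_tool", "payload": {
  "steps": [
    {"x":0,"y":0,"z":10,"yaw":0},
    {"x":0,"y":0,"z":25,"yaw":0},
    {"x":0,"y":0,"z":40,"yaw":0},
    {"x":0,"y":0,"z":60,"yaw":0},
    {"x":0,"y":0,"z":85,"yaw":0},
    {"x":0,"y":0,"z":115,"yaw":0},
    {"x":0,"y":0,"z":115,"yaw":0},
    {"x":0,"y":0,"z":115,"yaw":0}
  ]
}}

```text
time: 29.55
ee_pos: [0.4596, -0.0604, 0.1531]
tcp_rot: [179.2, -0.1, 90.0]
wrist_force: [-0.8, -0.2, -1.2]
opening: 0.0356
```

{"api": "servo_tool", "payload": {
  "steps": [
    {"x":10,"y":-50,"z":5,"yaw":0},
    {"x":20,"y":-100,"z":5,"yaw":0},
    {"x":30,"y":-160,"z":5,"yaw":0},
    {"x":40,"y":-220,"z":5,"yaw":0},
    {"x":40,"y":-258,"z":5,"yaw":0},
    {"x":40,"y":-258,"z":5,"yaw":0},
    {"x":40,"y":-258,"z":0,"yaw":0},
    {"x":40,"y":-258,"z":0,"yaw":0}
  ]
}}

```text
time: 30.55
ee_pos: [0.4994, -0.3172, 0.1524]
tcp_rot: [179.3, -0.1, 90.1]
wrist_force: [-0.4, 0.5, -0.5]
opening: 0.0353
```

{"api": "servo_tool", "payload": {
  "steps": [
    {"x":0,"y":-1,"z":0,"yaw":0},
    {"x":0,"y":-1,"z":-15,"yaw":0},
    {"x":0,"y":-1,"z":-28,"yaw":0},
    {"x":0,"y":-1,"z":-40,"yaw":0},
    {"x":0,"y":-1,"z":-55,"yaw":0},
    {"x":0,"y":-1,"z":-55,"yaw":0}
  ]
}}

```text
time: 31.3
ee_pos: [0.4987, -0.3178, 0.0956]
tcp_rot: [179.4, -0.2, 90.1]
wrist_force: [1.6, -0.1, 0.3]
opening: 0.0353
```

```bash
python3 - <<'E'
from h import *
views('v15',[.5,-.318,.07])
E
```

```text
side (array([ 0,  0, 18, 18,  1,  1,  2,  3,  1]), array([0.012, 0.018, 0.024, 0.03 , 0.036, 0.042, 0.048, 0.054, 0.06 ,
       0.066]))
scene (array([ 1,  1, 28, 31, 11, 10,  7,  8,  6]), array([0.012, 0.018, 0.024, 0.03 , 0.036, 0.042, 0.048, 0.054, 0.06 ,
       0.066]))
```

View pics/v15.png

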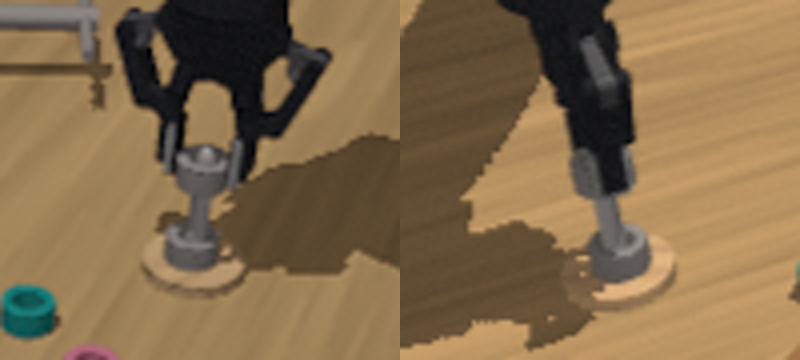

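Threaded over the shaft above sleeve 1. Lower, release, then hover over the last sleeve.

{"api": "servo_tool", "payload": {
  "steps": [
    {"x":0,"y":0,"z":-13,"yaw":0},
    {"x":0,"y":0,"z":-25,"yaw":0},
    {"x":0,"y":0,"z":-31,"yaw":0},
    {"x":0,"y":0,"z":-31,"yaw":0}
  ]
}}

```text
time: 31.9
ee_pos: [0.4991, -0.3181, 0.0656]
tcp_rot: [179.4, -0.1, 90.1]
wrist_force: [0.4, 0.2, -1.9]
opening: 0.0355
```

{"api": "servo_tool", "payload": {
  "steps": [
    {"x":0,"y":0,"z":0,"yaw":0},
    {"x":0,"y":0,"z":0,"yaw":0},
    {"x":0,"y":0,"z":0,"yaw":0},
    {"x":0,"y":0,"z":0,"yaw":0},
    {"x":0,"y":0,"z":30,"yaw":0},
    {"x":0,"y":0,"z":60,"yaw":0},
    {"x":0,"y":0,"z":100,"yaw":0},
    {"x":0,"y":0,"z":100,"yaw":0},
    {"x":0,"y":0,"z":100,"yaw":0}
  ],
  "grip": 70
}}

```text
time: 33.02
ee_pos: [0.499, -0.318, 0.1651]
tcp_rot: [179.4, -0.1, 90.1]
wrist_force: [0.1, 0.8, 0.5]
opening: 0.0698
```

{"api": "servo_tool", "payload": {
  "steps": [
    {"x":35,"y":60,"z":0,"yaw":0},
    {"x":70,"y":120,"z":0,"yaw":0},
    {"x":105,"y":180,"z":0,"yaw":0},
    {"x":114,"y":201,"z":-20,"yaw":0},
    {"x":114,"y":201,"z":-35,"yaw":0},
    {"x":114,"y":201,"z":-35,"yaw":0},
    {"x":114,"y":201,"z":-35,"yaw":0}
  ],
  "grip": 85
}}

```text
time: 33.9
ee_pos: [0.6125, -0.1181, 0.1303]
tcp_rot: [179.4, -0.1, 90.0]
wrist_force: [-0.5, -0.4, 1.3]
opening: 0.0847
```

```bash
python3 - <<'E'
from h import *
views('v16',[.5,-.318,.05])
sleeve('wrist',.613,-.117,'w16')
E
```

```text
side (array([0, 0, 0, 0, 0, 0, 0, 5, 4]), array([0.012, 0.018, 0.024, 0.03 , 0.036, 0.042, 0.048, 0.054, 0.06 ,
       0.066]))
scene (array([ 0,  0,  0,  0,  0,  1, 11, 11, 10]), array([0.012, 0.018, 0.024, 0.03 , 0.036, 0.042, 0.048, 0.054, 0.06 ,
       0.066]))
wrist [ 0.6129 -0.1181  0.1309] 918 mid [ 0.613  -0.1173  0.0205] ext [0.0345 0.0341 0.0054]
```

View pics/v16.png

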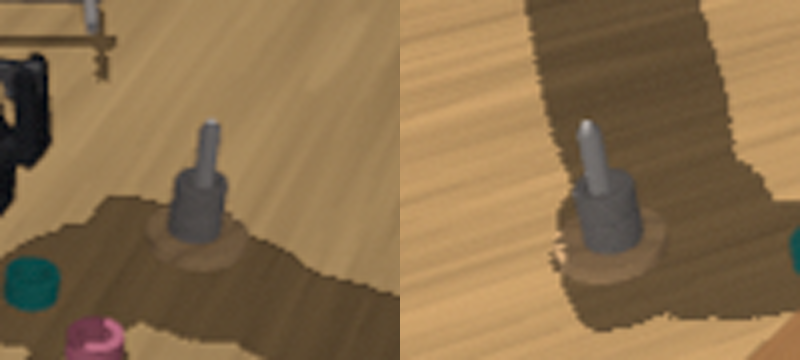

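View pics/w16.png

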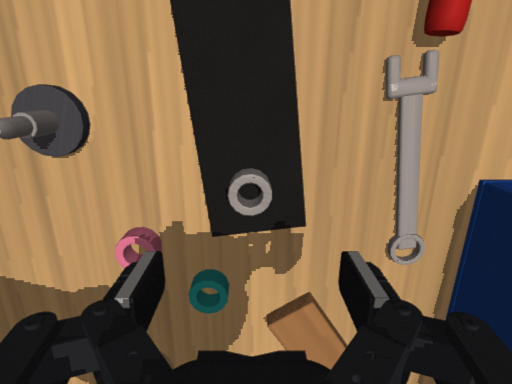

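View pics/w16c.png

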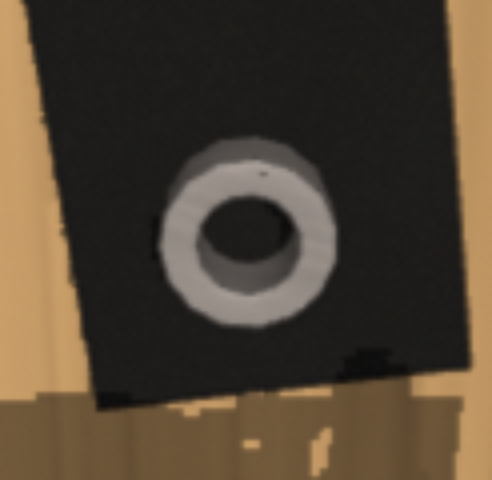

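Both fitting sleeves are stacked on the spindle. The last grey sleeve, at px (249,192), is undisturbed. Grip it.

{"api": "servo_tool", "payload": {
  "steps": [
    {"x":0,"y":1,"z":-40,"yaw":0},
    {"x":0,"y":1,"z":-80,"yaw":0},
    {"x":0,"y":1,"z":-100,"yaw":0},
    {"x":0,"y":1,"z":-104,"yaw":0},
    {"x":0,"y":1,"z":-104,"yaw":0},
    {"x":0,"y":1,"z":-104,"yaw":0}
  ]
}}

```text
time: 34.8
ee_pos: [0.6139, -0.1172, 0.0286]
tcp_rot: [179.2, -0.1, 90.0]
wrist_force: [-0.3, -0.3, -0.1]
opening: 0.085
```

{"api": "servo_tool", "payload": {
  "steps": [
    {"x":0,"y":0,"z":0,"yaw":0},
    {"x":0,"y":0,"z":0,"yaw":0},
    {"x":0,"y":0,"z":0,"yaw":0},
    {"x":0,"y":0,"z":0,"yaw":0},
    {"x":0,"y":0,"z":0,"yaw":0},
    {"x":0,"y":0,"z":0,"yaw":0},
    {"x":0,"y":0,"z":0,"yaw":0},
    {"x":0,"y":0,"z":0,"yaw":0}
  ],
  "grip": 28
}}

```text
time: 35.8
ee_pos: [0.6141, -0.1173, 0.0293]
tcp_rot: [179.1, -0.1, 90.0]
wrist_force: [-1.5, 0.6, 5.7]
opening: 0.0349
```

{"api": "servo_tool", "payload": {
  "steps": [
    {"x":0,"y":0,"z":20,"yaw":0},
    {"x":0,"y":0,"z":60,"yaw":0},
    {"x":0,"y":0,"z":90,"yaw":0},
    {"x":0,"y":0,"z":90,"yaw":0},
    {"x":0,"y":0,"z":90,"yaw":0}
  ]
}}

```text
time: 36.42
ee_pos: [0.6139, -0.1173, 0.1191]
tcp_rot: [179.2, -0.1, 90.0]
wrist_force: [0.4, 0.2, -0.9]
opening: 0.035
```

{"api": "servo_tool", "payload": {
  "steps": [
    {"x":-50,"y":19,"z":0,"yaw":0},
    {"x":-100,"y":38,"z":0,"yaw":0},
    {"x":-154,"y":57,"z":-5,"yaw":0},
    {"x":-154,"y":57,"z":-12,"yaw":0},
    {"x":-154,"y":57,"z":-12,"yaw":0},
    {"x":-154,"y":57,"z":-12,"yaw":0}
  ]
}}

```text
time: 37.17
ee_pos: [0.4607, -0.0605, 0.1069]
tcp_rot: [179.2, -0.1, 90.0]
wrist_force: [-0.5, -0.5, -0.1]
opening: 0.0352
```

```bash
python3 - <<'E'
from h import *
views('v17',[.46,-.06,.05])
im,d,o=snap('wrist','w17');K,T=pose('wrist',o);W=cloud(K,T,d);print(o['ee_pos'])
x,y,z=o['ee_pos']
g=im.astype(int);m=(abs(W[...,0]-x)<.0185)&(abs(W[...,1]-y)<.03)&(W[...,2]>z-.012)&(W[...,2]<z-.004)&(g.max(2)-g.min(2)<35)
w=W[m];print(w.min(0),w.max(0),((w.min(0)+w.max(0))/2).round(4))
cv2.imwrite('pics/w17c.png',cv2.resize(im[150:330,150:350],None,fx=3,fy=3)[:,:,::-1])
E
```

```text
side (array([ 0,  0,  0,  0, 11,  2,  0,  0,  0]), array([0.012, 0.018, 0.024, 0.03 , 0.036, 0.042, 0.048, 0.054, 0.06 ,
       0.066]))
scene (array([0, 0, 0, 0, 5, 0, 0, 0, 2]), array([0.012, 0.018, 0.024, 0.03 , 0.036, 0.042, 0.048, 0.054, 0.06 ,
       0.066]))
[ 0.46065984 -0.06049861  0.10696304]
[ 0.44216425 -0.07797231  0.09497366] [ 0.47911013 -0.04226749  0.10293995] [ 0.4606 -0.0601  0.099 ]
```

View pics/w17c.png

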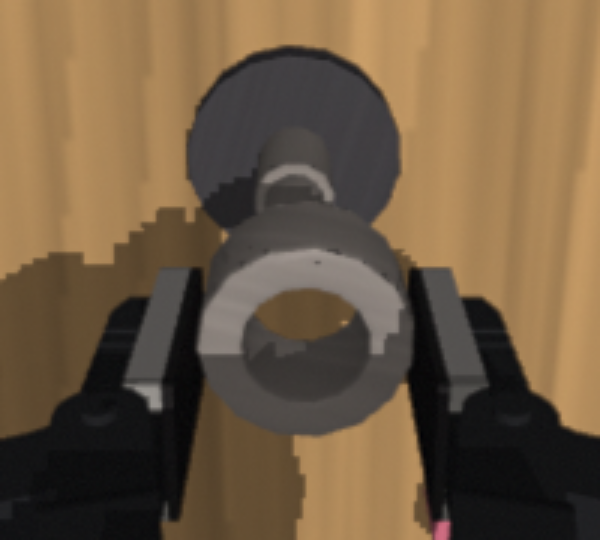

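The sleeve centre is (0.4606, -0.0601) and the pin (0.4595, -0.0602), so shift x by -1 and lower.

{"api": "servo_tool", "payload": {
  "steps": [
    {"x":-1,"y":0,"z":0,"yaw":0},
    {"x":-1,"y":0,"z":-8,"yaw":0},
    {"x":-1,"y":0,"z":-16,"yaw":0},
    {"x":-1,"y":0,"z":-22,"yaw":0},
    {"x":-1,"y":0,"z":-28,"yaw":0},
    {"x":-1,"y":0,"z":-34,"yaw":0},
    {"x":-1,"y":0,"z":-34,"yaw":0},
    {"x":-1,"y":0,"z":-34,"yaw":0}
  ]
}}

```text
time: 38.33
ee_pos: [0.4597, -0.0605, 0.0731]
tcp_rot: [179.2, -0.1, 90.0]
wrist_force: [0.9, 1.1, -0.2]
opening: 0.0349
```

{"api": "servo_tool", "payload": {
  "steps": [
    {"x":0,"y":0,"z":-3,"yaw":0},
    {"x":0,"y":0,"z":-6,"yaw":0},
    {"x":0,"y":0,"z":-8,"yaw":0},
    {"x":0,"y":0,"z":-10,"yaw":0},
    {"x":0,"y":0,"z":-10,"yaw":0}
  ]
}}

```text
time: 38.95
ee_pos: [0.4596, -0.0605, 0.063]
tcp_rot: [179.2, -0.1, 90.0]
wrist_force: [-0.4, -0.9, -0.5]
opening: 0.0349
```

{"api": "servo_tool", "payload": {
  "steps": [
    {"x":0,"y":0,"z":-5,"yaw":0},
    {"x":0,"y":0,"z":-10,"yaw":0},
    {"x":0,"y":0,"z":-15,"yaw":0},
    {"x":0,"y":0,"z":-20,"yaw":0},
    {"x":0,"y":0,"z":-20,"yaw":0},
    {"x":0,"y":0,"z":-20,"yaw":0}
  ]
}}

```text
time: 39.7
ee_pos: [0.4596, -0.0605, 0.0431]
tcp_rot: [179.2, -0.1, 90.0]
wrist_force: [-0.4, -1.2, -0.5]
opening: 0.0351
```

{"api": "servo_tool", "payload": {
  "steps": [
    {"x":0,"y":0,"z":0,"yaw":0},
    {"x":0,"y":0,"z":0,"yaw":0},
    {"x":0,"y":0,"z":0,"yaw":0},
    {"x":0,"y":0,"z":0,"yaw":0},
    {"x":0,"y":0,"z":0,"yaw":0}
  ],
  "grip": 60
}}

```text
time: 40.33
ee_pos: [0.4596, -0.0605, 0.0431]
tcp_rot: [179.2, -0.1, 90.0]
wrist_force: [-0.4, -0.6, 0.4]
opening: 0.0603
```

```bash
python3 - <<'E'
from h import *
views('v18')
sleeve('wrist',.46,-.06,'w18',.026,.038,.025)
E
```

```text
side (array([ 0,  0,  7, 53, 15,  4,  6,  8,  4]), array([0.012, 0.018, 0.024, 0.03 , 0.036, 0.042, 0.048, 0.054, 0.06 ,
       0.066]))
scene (array([0, 0, 0, 0, 1, 0, 0, 0, 0]), array([0.012, 0.018, 0.024, 0.03 , 0.036, 0.042, 0.048, 0.054, 0.06 ,
       0.066]))
wrist [ 0.4596 -0.0605  0.043 ] 1199 mid [ 0.4601 -0.0539  0.0344] ext [0.0341 0.0212 0.0073]
```

View pics/w18c.png

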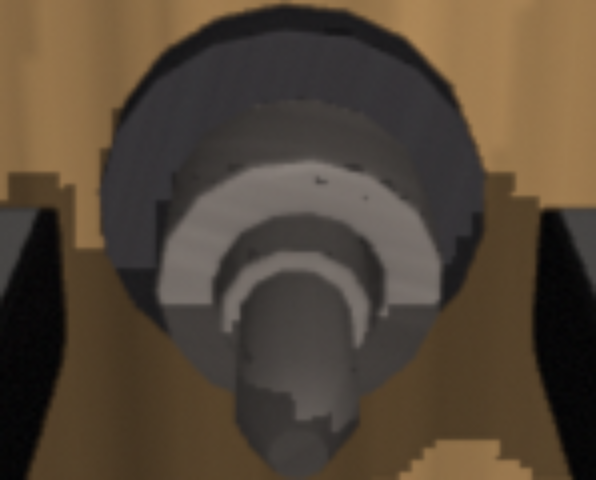

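View pics/v18side.png

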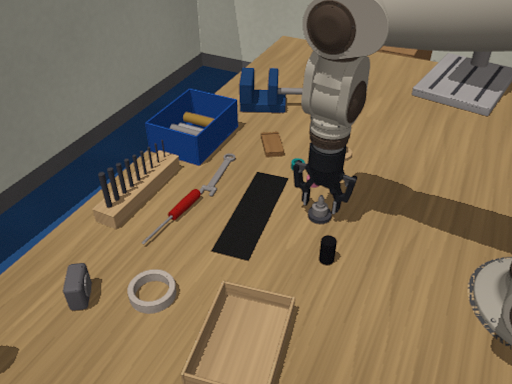

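All three go fully home, and the mat is empty. Sleeve 4 goes to the spindle.

{"api": "servo_tool", "payload": {
  "steps": [
    {"x":0,"y":0,"z":-5,"yaw":0},
    {"x":0,"y":0,"z":-5,"yaw":0},
    {"x":0,"y":0,"z":-5,"yaw":0}
  ]
}}

```text
time: 40.85
ee_pos: [0.4595, -0.0605, 0.038]
tcp_rot: [179.2, -0.1, 90.0]
wrist_force: [0.1, 0.9, 0.3]
opening: 0.06
```

{"api": "servo_tool", "payload": {
  "steps": [
    {"x":0,"y":0,"z":0,"yaw":0},
    {"x":0,"y":0,"z":0,"yaw":0},
    {"x":0,"y":0,"z":0,"yaw":0},
    {"x":0,"y":0,"z":0,"yaw":0},
    {"x":0,"y":0,"z":0,"yaw":0},
    {"x":0,"y":0,"z":0,"yaw":0},
    {"x":0,"y":0,"z":0,"yaw":0}
  ],
  "grip": 28
}}

```text
time: 41.72
ee_pos: [0.4597, -0.0605, 0.0383]
tcp_rot: [179.2, -0.1, 90.0]
wrist_force: [-1.4, 0.6, 5.9]
opening: 0.0353
```

{"api": "servo_tool", "payload": {
  "steps": [
    {"x":0,"y":0,"z":10,"yaw":0},
    {"x":0,"y":0,"z":25,"yaw":0},
    {"x":0,"y":0,"z":40,"yaw":0},
    {"x":0,"y":0,"z":60,"yaw":0},
    {"x":0,"y":0,"z":85,"yaw":0},
    {"x":0,"y":0,"z":115,"yaw":0},
    {"x":0,"y":0,"z":115,"yaw":0},
    {"x":0,"y":0,"z":115,"yaw":0}
  ]
}}

```text
time: 42.72
ee_pos: [0.4596, -0.0605, 0.1531]
tcp_rot: [179.2, -0.1, 90.0]
wrist_force: [-0.6, -1.0, -1.2]
opening: 0.0352
```

{"api": "servo_tool", "payload": {
  "steps": [
    {"x":10,"y":-50,"z":5,"yaw":0},
    {"x":20,"y":-100,"z":5,"yaw":0},
    {"x":30,"y":-160,"z":5,"yaw":0},
    {"x":40,"y":-220,"z":5,"yaw":0},
    {"x":40,"y":-258,"z":5,"yaw":0},
    {"x":40,"y":-258,"z":5,"yaw":0},
    {"x":40,"y":-258,"z":0,"yaw":0},
    {"x":40,"y":-258,"z":0,"yaw":0}
  ]
}}

```text
time: 43.72
ee_pos: [0.4994, -0.3173, 0.1523]
tcp_rot: [179.2, -0.2, 90.1]
wrist_force: [-0.5, 0.6, -0.4]
opening: 0.0351
```

{"api": "servo_tool", "payload": {
  "steps": [
    {"x":0,"y":0,"z":0,"yaw":0},
    {"x":0,"y":0,"z":-15,"yaw":0},
    {"x":0,"y":0,"z":-28,"yaw":0},
    {"x":0,"y":0,"z":-40,"yaw":0},
    {"x":0,"y":0,"z":-52,"yaw":0},
    {"x":0,"y":0,"z":-52,"yaw":0}
  ]
}}

```text
time: 44.48
ee_pos: [0.4988, -0.3172, 0.0989]
tcp_rot: [179.3, -0.2, 90.0]
wrist_force: [-0.7, -0.3, -0.9]
opening: 0.0351
```

```bash
python3 - <<'E'
from h import *
views('v19',[.5,-.318,.07])
E
```

```text
side (array([ 0,  0,  1,  9,  0,  5, 24,  4,  2]), array([0.012, 0.018, 0.024, 0.03 , 0.036, 0.042, 0.048, 0.054, 0.06 ,
       0.066]))
scene (array([ 0,  0, 13,  5,  0, 11, 30,  8, 10]), array([0.012, 0.018, 0.024, 0.03 , 0.036, 0.042, 0.048, 0.054, 0.06 ,
       0.066]))
```

View pics/v19.png

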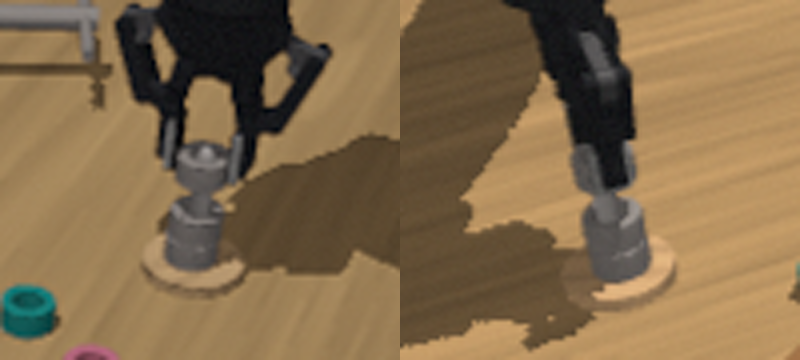

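Threaded. Lower a little, release and go to the cap.

{"api": "servo_tool", "payload": {
  "steps": [
    {"x":0,"y":0,"z":-8,"yaw":0},
    {"x":0,"y":0,"z":-14,"yaw":0},
    {"x":0,"y":0,"z":-14,"yaw":0}
  ]
}}

```text
time: 44.95
ee_pos: [0.499, -0.3172, 0.0856]
tcp_rot: [179.3, -0.2, 90.0]
wrist_force: [-1.3, -0.5, -1.3]
opening: 0.035
```

{"api": "servo_tool", "payload": {
  "steps": [
    {"x":0,"y":0,"z":0,"yaw":0},
    {"x":0,"y":0,"z":0,"yaw":0},
    {"x":0,"y":0,"z":0,"yaw":0},
    {"x":0,"y":0,"z":0,"yaw":0},
    {"x":0,"y":0,"z":30,"yaw":0},
    {"x":0,"y":0,"z":60,"yaw":0},
    {"x":0,"y":0,"z":80,"yaw":0},
    {"x":0,"y":0,"z":80,"yaw":0}
  ],
  "grip": 70
}}

```text
time: 45.95
ee_pos: [0.4997, -0.3176, 0.1672]
tcp_rot: [179.1, -0.1, 90.0]
wrist_force: [-0.2, 0.1, 0.3]
opening: 0.0701
```

{"api": "servo_tool", "payload": {
  "steps": [
    {"x":-16,"y":60,"z":0,"yaw":0},
    {"x":-32,"y":120,"z":0,"yaw":0},
    {"x":-48,"y":180,"z":0,"yaw":0},
    {"x":-64,"y":240,"z":0,"yaw":0},
    {"x":-80,"y":300,"z":0,"yaw":0},
    {"x":-99,"y":360,"z":0,"yaw":0},
    {"x":-99,"y":378,"z":-10,"yaw":0},
    {"x":-99,"y":378,"z":-20,"yaw":0},
    {"x":-99,"y":378,"z":-20,"yaw":0}
  ],
  "grip": 85
}}

```text
time: 47.08
ee_pos: [0.4002, 0.0597, 0.1457]
tcp_rot: [179.3, -0.1, 90.0]
wrist_force: [-0.0, -0.0, -0.7]
opening: 0.0853
```

```bash
python3 - <<'E'
from h import *
views('v20',[.5,-.318,.05])
im,d,o=snap('wrist','w20');K,T=pose('wrist',o);W=cloud(K,T,d);print(o['ee_pos'])
m=(W[...,2]>.050)&(W[...,2]<.062)&(abs(W[...,0]-.40)<.03)&(abs(W[...,1]-.06)<.03)
w=W[m];print(len(w),((w.min(0)+w.max(0))/2).round(4),np.ptp(w,0))
snap('scene','sc20')
E
```

```text
side (array([0, 0, 0, 0, 0, 0, 0, 0, 0]), array([0.012, 0.018, 0.024, 0.03 , 0.036, 0.042, 0.048, 0.054, 0.06 ,
       0.066]))
scene (array([ 1,  0, 14,  5,  0,  6, 14,  1,  2]), array([0.012, 0.018, 0.024, 0.03 , 0.036, 0.042, 0.048, 0.054, 0.06 ,
       0.066]))
[0.40075648 0.05943449 0.14690101]
1414 [0.3999 0.0605 0.0544] [0.03097392 0.03112437 0.008772  ]
```

View pics/v20.png

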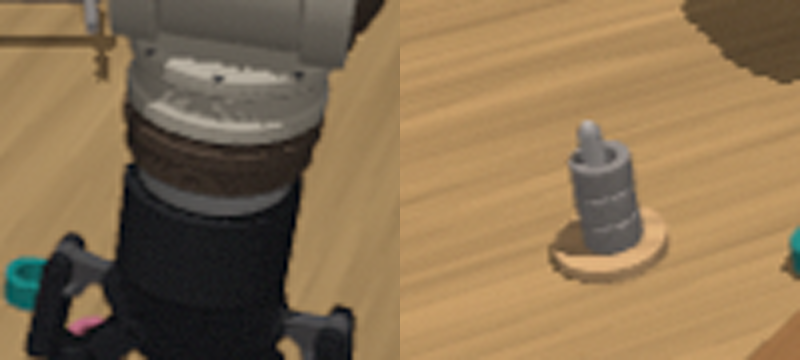

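View pics/w20.png

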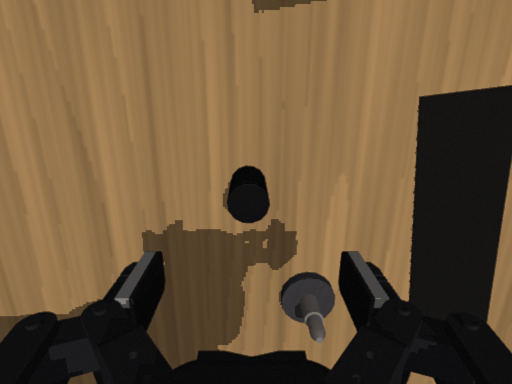

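View pics/sc20.png

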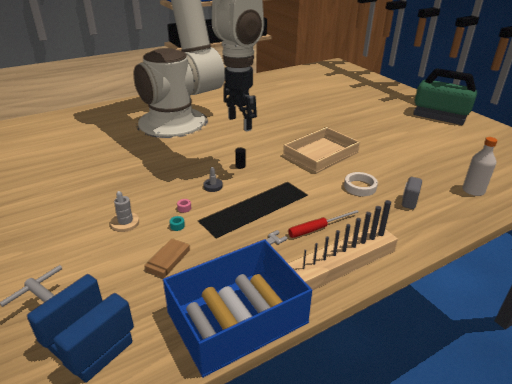

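The spindle holds three sleeves and no other grey sleeve is in sight. The cap stands at px (248,200), (0.400, 0.0605). Grip it.

{"api": "servo_tool", "payload": {
  "steps": [
    {"x":0,"y":1,"z":-40,"yaw":0},
    {"x":0,"y":1,"z":-80,"yaw":0},
    {"x":0,"y":1,"z":-104,"yaw":0},
    {"x":0,"y":1,"z":-109,"yaw":0},
    {"x":0,"y":1,"z":-109,"yaw":0}
  ]
}}

```text
time: 47.9
ee_pos: [0.4014, 0.0603, 0.0391]
tcp_rot: [179.1, -0.1, 89.9]
wrist_force: [-1.0, -1.1, 0.0]
opening: 0.0852
```

{"api": "servo_tool", "payload": {
  "steps": [
    {"x":0,"y":0,"z":0,"yaw":0},
    {"x":0,"y":0,"z":0,"yaw":0},
    {"x":0,"y":0,"z":0,"yaw":0},
    {"x":0,"y":0,"z":0,"yaw":0},
    {"x":0,"y":0,"z":0,"yaw":0},
    {"x":0,"y":0,"z":0,"yaw":0},
    {"x":0,"y":0,"z":0,"yaw":0},
    {"x":0,"y":0,"z":0,"yaw":0}
  ],
  "grip": 24
}}

```text
time: 48.9
ee_pos: [0.4016, 0.0604, 0.0398]
tcp_rot: [179.1, -0.1, 89.9]
wrist_force: [-1.9, -0.9, 5.5]
opening: 0.032
```

{"api": "servo_tool", "payload": {
  "steps": [
    {"x":0,"y":0,"z":20,"yaw":0},
    {"x":0,"y":0,"z":50,"yaw":0},
    {"x":0,"y":0,"z":90,"yaw":0},
    {"x":20,"y":-40,"z":90,"yaw":0},
    {"x":40,"y":-80,"z":90,"yaw":0},
    {"x":60,"y":-120,"z":90,"yaw":0},
    {"x":60,"y":-120,"z":90,"yaw":0},
    {"x":60,"y":-120,"z":85,"yaw":0},
    {"x":60,"y":-120,"z":85,"yaw":0}
  ]
}}

```text
time: 50.02
ee_pos: [0.4611, -0.0588, 0.1243]
tcp_rot: [179.1, -0.1, 90.0]
wrist_force: [-0.3, -0.7, -0.5]
opening: 0.0319
```

```bash
python3 - <<'E'
from h import *
views('v21',[.46,-.06,.06]);print(get_obs()['ee_pos'])
E
```

```text
side (array([ 0,  0,  1,  0, 14,  4,  4,  0,  0]), array([0.012, 0.018, 0.024, 0.03 , 0.036, 0.042, 0.048, 0.054, 0.06 ,
       0.066]))
scene (array([0, 0, 0, 4, 5, 0, 0, 0, 0]), array([0.012, 0.018, 0.024, 0.03 , 0.036, 0.042, 0.048, 0.054, 0.06 ,
       0.066]))
[ 0.46137508 -0.05883344  0.12476944]
```

View pics/v21.png

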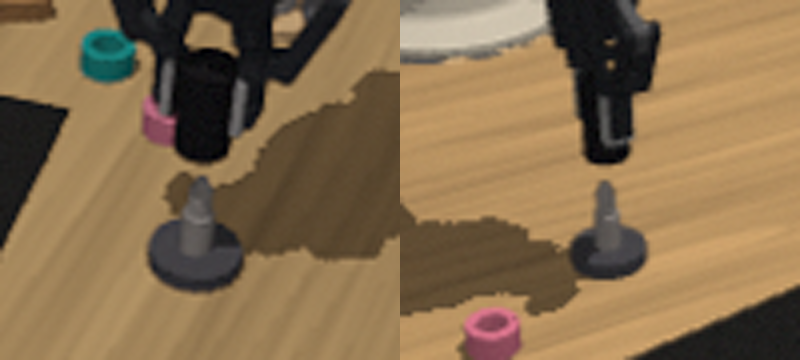

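The cap is above the pin. Shift about -1.5 mm in each axis and lower it onto the base.

{"api": "servo_tool", "payload": {
  "steps": [
    {"x":-1.5,"y":-1.5,"z":0,"yaw":0},
    {"x":-1.5,"y":-1.5,"z":-12,"yaw":0},
    {"x":-1.5,"y":-1.5,"z":-24,"yaw":0},
    {"x":-1.5,"y":-1.5,"z":-36,"yaw":0},
    {"x":-1.5,"y":-1.5,"z":-48,"yaw":0},
    {"x":-1.5,"y":-1.5,"z":-60,"yaw":0},
    {"x":-1.5,"y":-1.5,"z":-68,"yaw":0},
    {"x":-1.5,"y":-1.5,"z":-71,"yaw":0},
    {"x":-1.5,"y":-1.5,"z":-71,"yaw":0}
  ]
}}

```text
time: 51.25
ee_pos: [0.4599, -0.0603, 0.0538]
tcp_rot: [179.1, -0.1, 90.0]
wrist_force: [0.4, -0.3, -1.1]
opening: 0.0315
```

{"api": "servo_tool", "payload": {
  "steps": [
    {"x":0,"y":0,"z":0,"yaw":0},
    {"x":0,"y":0,"z":0,"yaw":0},
    {"x":0,"y":0,"z":0,"yaw":0},
    {"x":0,"y":0,"z":0,"yaw":0},
    {"x":0,"y":0,"z":0,"yaw":0},
    {"x":0,"y":0,"z":30,"yaw":0},
    {"x":0,"y":0,"z":60,"yaw":0},
    {"x":0,"y":0,"z":100,"yaw":0},
    {"x":0,"y":40,"z":150,"yaw":0},
    {"x":0,"y":80,"z":160,"yaw":0},
    {"x":0,"y":80,"z":160,"yaw":0}
  ],
  "grip": 85
}}

```text
time: 52.62
ee_pos: [0.4604, 0.0215, 0.2151]
tcp_rot: [178.9, -0.1, 90.2]
wrist_force: [-0.4, 0.6, -0.8]
opening: 0.0852
```

```bash
python3 - <<'E'
from h import *
views('v22',[.46,-.06,.04])
for n in ['wrist','scene','side']:
    im,d,o=snap(n,'f'+n);K,T=pose(n,o);W=cloud(K,T,d);g=im.astype(int)
    m=(W[...,2]>.062)&(W[...,2]<.075)&(abs(W[...,0]-.46)<.03)&(abs(W[...,1]+.06)<.03)&(g.max(2)<80)
    w=W[m];print(n,len(w),((w.min(0)+w.max(0))/2).round(4) if len(w) else '',np.median(w[:,2]) if len(w) else '')
E
```

```text
side (array([0, 0, 0, 0, 0, 0, 0, 0, 0]), array([0.012, 0.018, 0.024, 0.03 , 0.036, 0.042, 0.048, 0.054, 0.06 ,
       0.066]))
scene (array([0, 0, 0, 0, 0, 0, 0, 0, 0]), array([0.012, 0.018, 0.024, 0.03 , 0.036, 0.042, 0.048, 0.054, 0.06 ,
       0.066]))
wrist 761 [ 0.4604 -0.06    0.0665] 0.06880123140094485
scene 63 [ 0.4639 -0.0602  0.0666] 0.06773678748362233
side 127 [ 0.4614 -0.0582  0.0669] 0.0686231370769067
```

View pics/v22.png

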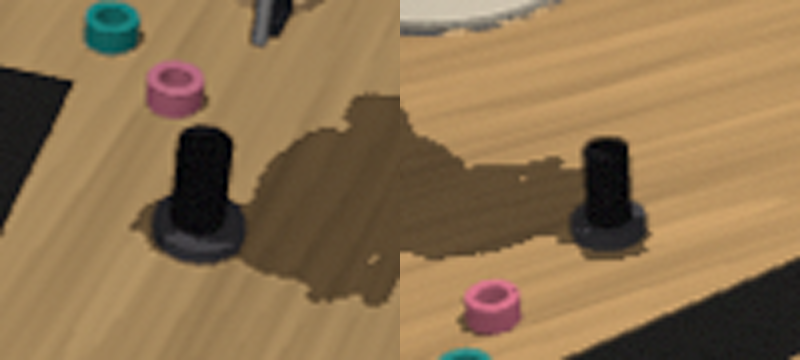

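View pics/fscene.png

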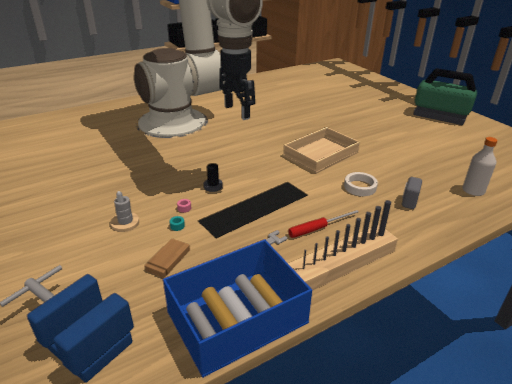

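View pics/fside.png

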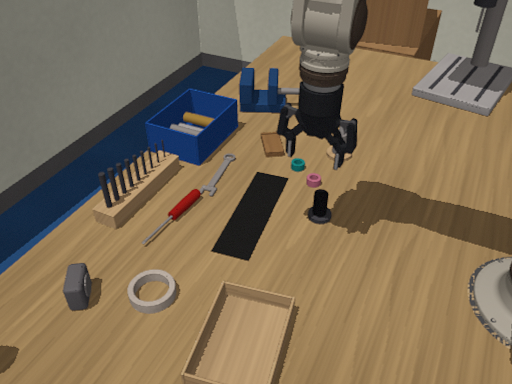

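The cap is fully seated, with its top at 68 mm as at the start. The spindle holds three sleeves and the bystanders haven't moved. Hand in.

```bash
python3 -c "
from h import *
print(job_done(), get_obs()['time'])"
```

```text
the job is handed in; nothing more can be done
the job is handed in; nothing more can be done
```

The job is done and handed in; the last clock reading I saw was 52.6 s of the 210 s allowed.

- **Trying the sleeves:** I took the cap off and stood it aside, then tried the three sleeves that were there (places 1, 2 and 4; place 3 was empty), from left to right. Each passed the shoulder with no contact force and came fully home when released. The images showed each sleeve's top at about 32 mm, with the shoulder standing above it.
- **Sorting:** All three sleeves went on the spindle and nothing went in the reject tray. I then put the cap back over the pin.
- **Last checks:** The spindle holds three stacked sleeves. The cap's top is at about 68 mm, its seated height. The mat and tray are empty, the pink and turquoise look-alikes and the tools are where they were, and the gripper is clear.
- **Disagreements:** The counts in the task text conflict on places 3 and 4, but I saw no fourth grey sleeve in any picture. None of the sleeves turned out to have been knocked aside. The cameras disagreed by about 2–4 mm on positions, which is roughly their calibration error. No check failed.

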